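Put the spice jars back in their rack in one close row

ROBOT

A 6-joint arm with a two-finger parallel gripper is mounted at the origin on a cart in front of the work surface, level with it; the furniture and walls round the work are solid. World frame = base frame: x ahead of the robot, y to its left, z up, the work surface at z = 0. Lengths are in m, angles in rad, forces in N, time in s.
With the tool pointing down it reaches from about 0.35 to 0.775 m from the base axis. Payload 7.3 kg.
Tool frame: the origin (TCP) lies at the very end of the fingers, on their centre line; the grasp point (between the pads) lies 19 mm behind it (pinch_z is the distance from the TCP to the grasp point, in m); z points along the fingers, y is the line along which they close (so a half turn about z gives the same grasp; the last joint's range is limited). The gripper opens to 92 mm and grips with 3 to 60 N. Pads are 19 mm wide; open, the fingers measure 130 mm over their backs; the gripper's body (75 mm by 190 mm) begins 47 mm behind the grasp point.
Start: joints at [1.134, 0.342, 1.524, -0, 1.275, -0.146], TCP at [0.151, 0.503, 0.227] pointing down, gripper open.
Joint ranges: [-2.53, 2.53], [-0.77, 2.02], [0.04, 2.7], [-1, 4.14], [0.28, 2.66], [-3.11, 3.11]. Speed limits (rad/s): [2.57, 2.57, 3.14, 3.14, 3.14, 3.14].

INTERFACE

Orientations are given as [roll, pitch, yaw] about the fixed x, y, z axes, in that order (R = Rz(yaw) Ry(pitch) Rx(roll)).
In Python, from cell import * gives the robot as it stands.
- The arm moves only by the tool arm_command, never from a script. Its arguments are lists of equal length, an entry for each row: "fingers": the gripper command: -1 is fully open, 1 is shut, values between are in proportion; "travel": the shift along the tool's x, y, z in m, a list of three; "dr": the turn, a rotation vector about the tool's x, y, z in degrees, a list of three. In form: {"fingers": [fingers, ...], "travel": [[x, y, z], ...], "dr": [[wx, wy, wz], ...]}. A call has 1 to 8 rows; each row is the pose to reach, as a shift and turn from the pose commanded when the call began, along the tool's axes at that moment; what a row does not reach only later rows make up. A row lasts 1/12 s, in which the tool goes at most 41.7 mm and 7.16 degrees, less where a joint would pass 70% of its speed; a pose out of reach is approached as far as the arm can. A call with a gripper value outside its range is refused whole. The fingers move at their own pace and stop on an object; "squeeze" is the grip in N (left out, the last holds). Time passes only in rows, so rows that repeat a pose let the fingers close. It gives the time, the measured TCP pose, the force, the opening and the grip force at its end, in the units of the state.
- observe(): the state, without advancing time (a new reading comes with each control period).
- read_camera(name): name is "scene" or "top"; returns a dict with "color" (420x560x3 uint8, blue, green, red), "z_map" (420x560 float32, m along the optical axis (not along the pixel's ray), 0 where there is no reading), "fx", "fy", "cx", "cy" (pixels), "k1" (the pictures are not rectified: a ray, as slopes to the right and down, at radius r is drawn at 1 + k1 r^2 times it, then the intrinsics apply), "R" (3x3) and "t" (3): a world point X has camera coordinates R X + t. Camera axes: x right, y down, z forward; pixel columns grow to the right and rows downward; lengths in m; the calibration is good to about 2 mm. A picture is of the moment at which its call begins.
- hand_in(): hands the job in; it is judged then, once.
The state is a dict: "time": time; "qpos": joint angles; "qvel": joint speeds; "joint_efforts": joint torques, N m; "tool_pos": TCP position; "tool_rot": TCP orientation; "contact_force": force on the tool from outside, world axes, zero at the start; "torque": the same for the moment, N m; "opening": finger opening in m; "grip_force": force on a finger pad.
Only numpy, scipy, OpenCV 4.12 (cv2) and the standard library are available. Lean on these libraries where they do the work, as an engineer would, in place of code of your own. Each camera call takes 0.05 s, during which the arm holds its last target. There are 200 camera calls.

TASK

Put the three loose spice jars back into the spice rack, upright in one row with the jar that is already there. One of them has been knocked over: stand it up on the worktop and let go of it, then take it again from above. When all four are in, slide the rack's end stop up against the last jar so that the row is held close together; leave everything else where it is, and do not knock anything over.

Things in the scene. Friction and masses are not known exactly. Their poses are not given: they have to be found in the camera images.
- spice_rack: fixed wooden counter rack for one row of jars, 80 x 270 x 70 mm, at the robot's right. Origin: centre of underside; y along the row, z up, robot on its -x side. Floor 16 mm up. Two end boards 70 mm high, inner faces at y = -120 and +120 mm; two steel rails along y (8 mm rods, x = +-27.5 mm, 46 mm up, 47 mm free between them). Jars go in from above, gripped across the rack's x above the rails
- row_end (a point): point on the rack's floor and centre line at the inner face of the end board away from the stop (axes as the rack's). The first jar stands against this board, its centre 20 mm from here in +y; the others follow towards +y, 40.5 mm each
- rack_stop (a joint): travel (m) of the rack's end stop from the +y end board towards row_end: 0 with its back 2 mm from that board; its jar side is 222 mm minus the travel from row_end in y. About 0.060 when four jars are held close together. It stays where it is left; about 2 N move it, more with jars in front
- stop_grip (a point): on the stop, a wooden block 16 mm thick (y) that rides on both rails: its upper part, 58 to 104 mm above the worktop, is 44 mm wide in the rack's x and can be gripped from above across that width. The point is on its centre line, 94 mm above the worktop
- jar_in_rack: spice jar with a square clear body about 40 mm wide and a round screw cap of 40 mm diameter, 103 mm tall, 110 g (varies); grip it across a facing pair of its flat sides. Origin: centre of its underside; z points from the underside to the cap, x and y are square to its sides. Stands in the rack already, near row_end
- jar_a: spice jar with a square clear body about 40 mm wide and a round screw cap of 40 mm diameter, 107 mm tall, 110 g (varies); grip it across a facing pair of its flat sides. Origin: centre of its underside; z points from the underside to the cap, x and y are square to its sides. Stands upright on the table at the robot's left
- jar_b: spice jar with a square clear body about 40 mm wide and a round screw cap of 40 mm diameter, 103 mm tall, 110 g (varies); grip it across a facing pair of its flat sides. Origin: centre of its underside; z points from the underside to the cap, x and y are square to its sides. Stands upright on the table at the robot's left
- fallen_jar: spice jar with a square clear body about 40 mm wide and a round screw cap of 40 mm diameter, 107 mm tall, 110 g (varies); grip it across a facing pair of its flat sides. Origin: centre of its underside; z points from the underside to the cap, x and y are square to its sides. Lies on a flat side on the bench in front of the rack, its axis 20 mm above the worktop
- mill: plain round mill 44 mm across and 90 mm tall with a domed top, standing near the loose jars; not a jar for the rack, to be left alone. Origin: centre of its underside
- teaspoon: steel teaspoon 140 x 30 x 11 mm lying on the left table, to be left alone. Origin: under its middle
- sauce_bottle: sauce bottle 50 x 82 x 190 mm on the left table, to be left alone. Origin: centre of its underside
Things that resemble listed ones, but are neither listed nor needed, are in the scene too. What is shaped like the jar_b but blue or purple is not meant.

How it is judged:
By the outcome, as a careful person would: the job done as asked, in the order asked, and still so for the second after the job is handed in, with the robot touching nothing.
It also fails if it takes over 72 s, if anything falls off the work surface, if the arm or the gripper's body presses on something with over 40 N, if the wrist force passes 120 N, or if a joint passes its speed limit or range.

## Working session

There is one attempt and no reset: what is moved stays moved. The work goes in short steps, Python scripts to look and compute and a tool call to move; the robot and the scene stay as the last step left them, time stands still between calls to the robot, and variables do not carry over. Pictures are saved under pics/ and viewed, at most 10 in all, crops included, and the job is handed in when it is done.

Besides the shell and the picture viewer there is one more tool, called after ">>>" as name(argument=value, ...), one argument or row to a line, values as JSON. arm_command: Moves the arm, as the interface text tells. Its arguments: {"type":"object","properties":{"fingers":{"type":"array","items":{"type":"number"}},"travel":{"type":"array","items":{"type":"array","items":{"type":"number"}}},"dr":{"type":"array","items":{"type":"array","items":{"type":"number"}}},"squeeze":{"type":"number"}},"required":["fingers","travel","dr"]}

```bash
mkdir -p pics; ls
cat > h.py <<'E'
from cell import *
import numpy as np, cv2
def und(c,u,v):
    d=np.array([(u-c["cx"])/c["fx"],(v-c["cy"])/c["fy"]]);s=d.copy()
    for _ in range(10): s=d/(1+c["k1"]*(s@s))
    return s
def ray(c,u,v,z):
    s=und(c,u,v);R=np.array(c["R"]);o=-R.T@np.array(c["t"]);d=R.T@np.array([s[0],s[1],1])
    return o+d*(z-o[2])/d[2]
def pt(c,u,v):
    z=float(c["z_map"][int(v),int(u)]);s=und(c,u,v)
    return np.array(c["R"]).T@(np.array([s[0]*z,s[1]*z,z])-np.array(c["t"]))
def cloud(c):
    v,u=np.mgrid[0:420,0:560];z=c["z_map"]
    K=np.array([[c["fx"],0,c["cx"]],[0,c["fy"],c["cy"]],[0,0,1.]])
    s=cv2.undistortPoints(np.stack([u,v],-1).reshape(-1,1,2).astype(np.float64),K,np.array([c["k1"],0,0,0.])).reshape(420,560,2)
    P=np.dstack([s[...,0]*z,s[...,1]*z,z]).astype(float)
    W=(P-np.array(c["t"]))@np.array(c["R"]); W[z==0]=np.nan
    return W
E
python3 - <<'E'
from h import *
for n in ("scene","top"):
    c=read_camera(n);cv2.imwrite(f"pics/{n}0.png",c["color"]);print(n,c["fx"],c["k1"],-np.array(c["R"]).T@np.array(c["t"]),np.round(c["R"],2).tolist())
o=observe();print({k:np.round(v,3).tolist() for k,v in o.items()})
E
```

```text
pics
scene 440.5581437212742 -0.004532825168980802 [-0.35237086 -0.64197551  0.96587369] [[0.62, -0.78, 0.02], [-0.49, -0.41, -0.77], [0.61, 0.47, -0.64]]
top 545.4978214377539 -0.06147159944202676 [-0.04556375  0.11108101  1.68672548] [[-0.21, -0.98, 0.0], [-0.92, 0.19, -0.33], [0.32, -0.07, -0.94]]
{'time': 0.1, 'qpos': [1.134, 0.343, 1.525, -0.0, 1.275, -0.146], 'qvel': [-0.001, -0.002, -0.003, 0.001, -0.001, 0.001], 'joint_efforts': [0.002, -43.201, -24.469, 0.072, 0.053, -0.0], 'tool_pos': [0.15, 0.503, 0.226], 'tool_rot': [-3.14, -0.0, 2.851], 'contact_force': [-0.196, 0.161, -0.509], 'torque': [0.027, 0.038, -0.014], 'grip_force': 0.0, 'opening': 0.092}
```

View pics/scene0.png

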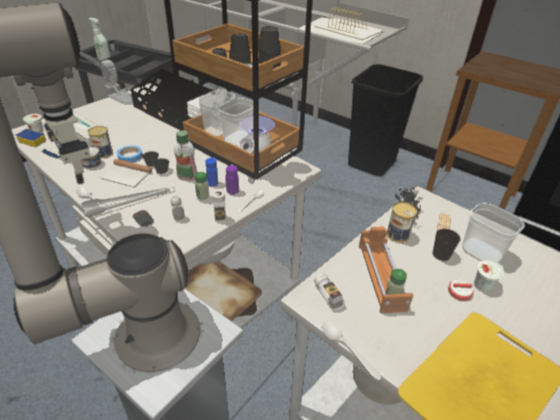

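View pics/top0.png

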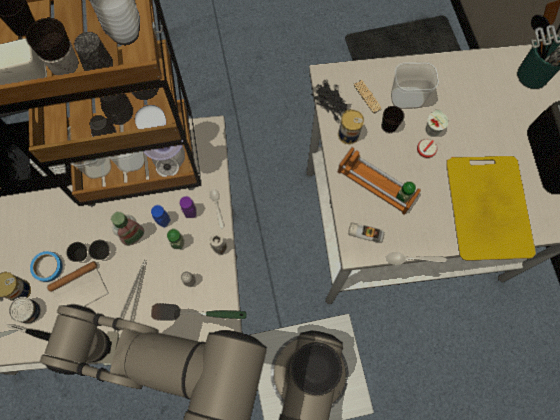

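Candidates, as (scene pixel / top pixel):
- green-capped jar: 201,185 / 175,238
- white-capped jar: 220,205 / 218,243
- blue jar 211,170 and purple jar 231,178: both excluded by the description
- round grey thing: 177,207 / 187,279, probably the mill
- fallen jar: 330,291 / 367,232
- rack: 385,270 / 380,182, with the green jar at its right end

I'll check these choices in one close crop.

Run:
```python
from h import *
s=cv2.imread("pics/scene0.png");t=cv2.imread("pics/top0.png")
def cr(i,x,y,w,h): return cv2.resize(i[y:y+h,x:x+w],(400,300),interpolation=cv2.INTER_CUBIC)
o=np.vstack([np.hstack([cr(s,155,140,120,90),cr(s,310,220,120,90)]),np.hstack([cr(t,140,180,120,90),cr(t,325,145,120,90)])])
cv2.imwrite("pics/crop0.png",o)
c=read_camera("top");W=cloud(c);c2=read_camera("scene");W2=cloud(c2)
for n,p in dict(green=(175,238),white=(218,241),mill=(187,277),blue=(160,213),purple=(187,205),rackjar=(408,188),bottle=(122,222),fallen=(365,232),tbl=(240,240) ).items(): print(n,p,np.round(pt(c,*p),3))
np.save("W.npy",W);np.save("W2.npy",W2)
```

```text
green (175, 238) [0.462 0.314 0.104]
white (218, 241) [0.426 0.188 0.107]
mill (187, 277) [0.34  0.299 0.089]
blue (160, 213) [0.552 0.348 0.101]
purple (187, 205) [0.559 0.262 0.106]
rackjar (408, 188) [ 0.468 -0.416  0.121]
bottle (122, 222) [0.515 0.448 0.186]
fallen (365, 232) [ 0.38  -0.267  0.039]
tbl (240, 240) [ 0.707  0.131 -0.894]
```

View pics/crop0.png

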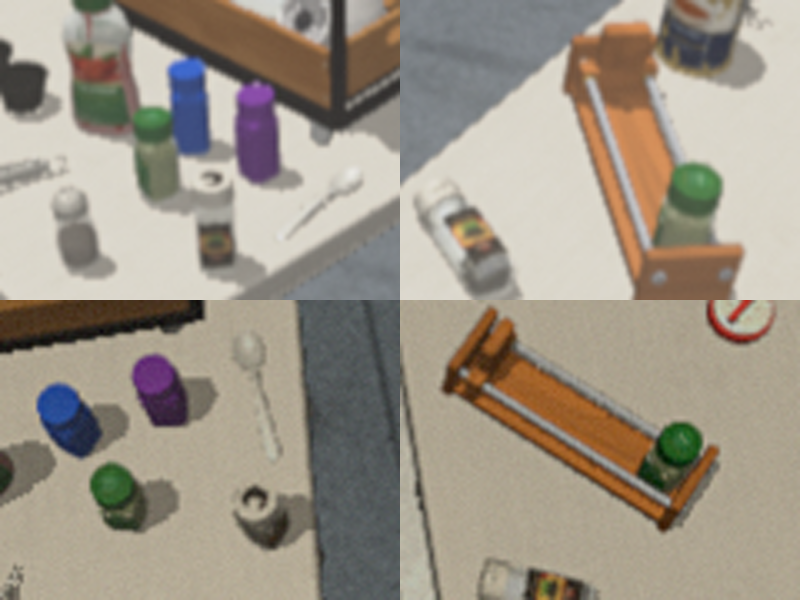

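The crop confirms the choice. Jar_a is the white-capped jar standing at top (218,243), jar_b is the green one at (175,238), and the fallen jar lies with its cap towards the left (+y). The rack's stop is at the upper-left end. Next I measure poses from the clouds.

Run:
```python
from h import *
W=np.load("W.npy").reshape(-1,3);W2=np.load("W2.npy").reshape(-1,3);A=np.vstack([W,W2])
def near(P,x,y,r,z0,z1): return P[(np.hypot(P[:,0]-x,P[:,1]-y)<r)&(P[:,2]>z0)&(P[:,2]<z1)]
for n,(x,y) in dict(jar_a=(.426,.188),jar_b=(.462,.314),rackjar=(.468,-.416),mill=(.34,.299)).items():
    for nm,P in (("top",W),("sc",W2)):
        cap=near(P,x,y,.04,.097+(.016 if n=="rackjar" else 0) - (.012 if n=="mill" else 0),.14)[:,:2]
        b=near(P,x,y,.045,.02,.07)[:,:2].astype(np.float32)
        r=cv2.minAreaRect(b) if len(b)>4 else None
        print(n,nm,len(cap),"cap med",np.round(np.median(cap,0),4),"bbox mid",np.round((cap.max(0)+cap.min(0))/2,4),"body",len(b),np.round(r[0],3),np.round(r[1],3),round(r[2],1))
P=near(A,.38,-.267,.09,.008,.06);r=cv2.minAreaRect(P[:,:2].astype(np.float32));print("fallen",len(P),r,P[:,2].max())
for nm,P in (("top",W),("sc",W2)):
    P=near(P,.38,-.267,.09,.012,.06);r=cv2.minAreaRect(P[:,:2].astype(np.float32));print("fallen",nm,r)
# rack colour
for nm,f,Q in (("top","top0",W),("sc","scene0",W2)):
    h=cv2.cvtColor(cv2.imread(f"pics/{f}.png"),cv2.COLOR_BGR2HSV).reshape(-1,3)
    m=(h[:,0]<18)&(h[:,1]>120)&(h[:,2]>50)
    C=Q[m]; C=C[(C[:,0]>.3)&(C[:,0]<.75)&(C[:,1]<-.15)&(C[:,1]>-.5)&(C[:,2]>0.005)&(C[:,2]<.11)]
    r=cv2.minAreaRect(C[:,:2].astype(np.float32));print("rack",nm,len(C),r)
    for lo,hi in ((.062,.076),(.095,.11)):
        T=C[(C[:,2]>lo)&(C[:,2]<hi)]
        l=cv2.connectedComponents
        for s in (T[T[:,1]>-.3],T[T[:,1]<=-.3]):
            if len(s)>4: q=cv2.minAreaRect(s[:,:2].astype(np.float32));print(lo,len(s),np.round(q[0],4),np.round(q[1],3),round(q[2],1), np.round(np.median(s,0),4))
```

```text
jar_a top 148 cap med [0.4309 0.1916] bbox mid [0.4317 0.1925] body 69 [0.42  0.193] [0.049 0.024] 85.0
jar_a sc 98 cap med [0.4283 0.1885] bbox mid [0.4312 0.1928] body 150 [0.426 0.181] [0.027 0.045] 67.5
jar_b top 135 cap med [0.4736 0.319 ] bbox mid [0.4744 0.3187] body 75 [0.466 0.312] [0.024 0.048] 32.8
jar_b sc 77 cap med [0.4711 0.3158] bbox mid [0.4734 0.3165] body 154 [0.464 0.31 ] [0.029 0.048] 38.9
rackjar top 130 cap med [ 0.4713 -0.4195] bbox mid [ 0.4722 -0.4203] body 211 [ 0.47  -0.413] [0.081 0.07 ] 43.5
rackjar sc 156 cap med [ 0.4689 -0.4219] bbox mid [ 0.4717 -0.4221] body 390 [ 0.468 -0.423] [0.077 0.072] 35.2
mill top 57 cap med [0.345 0.303] bbox mid [0.345  0.3043] body 77 [0.339 0.298] [0.028 0.042] 28.0
mill sc 28 cap med [0.3427 0.2992] bbox mid [0.3414 0.3003] body 162 [0.336 0.293] [0.031 0.043] 42.4
fallen 1117 ((0.383389949798584, -0.2663207948207855), (0.16376371681690216, 0.15244263410568237), 3.356066942214966) 0.05153709495448241
fallen top ((0.3771713078022003, -0.26754137873649597), (0.10929281264543533, 0.059236809611320496), 59.25817108154297)
fallen sc ((0.3818299174308777, -0.2728772759437561), (0.1090671718120575, 0.040077731013298035), 62.724571228027344)
rack top 1378 ((0.5298405289649963, -0.29766589403152466), (0.31036001443862915, 0.22267721593379974), 32.855491638183594)
0.062 73 [ 0.6478 -0.2852] [0.044 0.118] 60.6 [ 0.6278 -0.2679  0.0696]
0.062 80 [ 0.5698 -0.3721] [0.303 0.072] 28.8 [ 0.4495 -0.4325  0.07  ]
0.095 52 [ 0.6164 -0.2818] [0.015 0.042] 44.6 [ 0.6131 -0.2799  0.1043]
rack sc 1024 ((0.5303648710250854, -0.29975444078445435), (0.30697789788246155, 0.2212885618209839), 32.24931335449219)
0.062 43 [ 0.6216 -0.2799] [0.034 0.075] 40.9 [ 0.613  -0.2597  0.0687]
0.062 98 [ 0.5728 -0.3695] [0.307 0.071] 29.4 [ 0.4508 -0.4374  0.0691]
0.095 51 [ 0.6119 -0.2867] [0.011 0.036] 55.0 [ 0.6125 -0.2875  0.1014]
```

Run:
```python
from h import *
from scipy.optimize import least_squares
W=np.load("W.npy").reshape(-1,3);W2=np.load("W2.npy").reshape(-1,3)
def near(P,x,y,r,z0,z1): return P[(np.hypot(P[:,0]-x,P[:,1]-y)<r)&(P[:,2]>z0)&(P[:,2]<z1)]
for n,(x,y) in dict(jar_a=(.430,.192),jar_b=(.473,.317)).items():
  for nm,Q in (("top",W),("sc",W2),("both",np.vstack([W,W2]))):
    b=near(Q,x,y,.033,.02,.07)[:,:2]
    best=None
    for a0 in (0,30,60):
        def f(p):
            d=b-p[:2];c,s=np.cos(p[2]),np.sin(p[2]);e=np.abs(d@np.array([[c,-s],[s,c]]))
            return e.max(1)-.02
        r=least_squares(f,[x,y,np.radians(a0)],loss="soft_l1",f_scale=.002,x_scale=[.01,.01,.2])
        if best is None or r.cost<best.cost: best=r
    print(n,nm,len(b),np.round(best.x[:2],4),round(np.degrees(best.x[2])%90,1),best.cost)
c0,yx=np.array([.535,-.35]),np.array([1,1])/2**.5
for nm,f,Q in (("top","top0",W),("sc","scene0",W2)):
    h=cv2.cvtColor(cv2.imread(f"pics/{f}.png"),cv2.COLOR_BGR2HSV).reshape(-1,3)
    m=(h[:,0]<18)&(h[:,1]>120)&(h[:,2]>50)
    d=Q[:,:2]-c0;v=d@yx;u=d@np.array([yx[0],-yx[1]])
    S=m&(abs(u)<.07)&(abs(v)<.16)
    for z0,z1,v0,v1,t in ((.063,.076,.1,.17,"+end"),(.063,.076,-.17,-.1,"-end"),(.095,.11,.05,.17,"stop")):
        k=S&(Q[:,2]>z0)&(Q[:,2]<z1)&(v>v0)&(v<v1);T=Q[k][:,:2].astype(np.float32)
        q=cv2.minAreaRect(T);print(nm,t,len(T),np.round(q[0],4),np.round(q[1],3),round(q[2],1),"med uv",np.median(u[k]).round(4),np.median(v[k]).round(4),"rng",u[k].min().round(3),u[k].max().round(3),v[k].min().round(3),v[k].max().round(3))
    # rails: steel, z ~.046-.055
    g=(h[:,1]<90)&(Q[:,2]>.042)&(Q[:,2]<.055)&(abs(v)<.1)&(abs(u)<.05)
    for sg in (-1,1):
        k=g&(u*sg>.01); l=np.polyfit(v[k],u[k],1);print("rail",k.sum(),l,"angle",45-np.degrees(np.arctan(l[0])))
```

```text
jar_a top 69 [0.4335 0.1918] 47.4 4.0462222827394496e-05
jar_a sc 150 [0.4321 0.1934] 44.4 0.0002675478480868223
jar_a both 219 [0.4332 0.1923] 47.3 0.00032336142687332617
jar_b top 75 [0.4758 0.3195] 73.5 7.75836810342635e-05
jar_b sc 154 [0.4752 0.3204] 71.8 0.00025977118903508983
jar_b both 229 [0.4755 0.3201] 71.4 0.00034404137214170965
top +end 64 [ 0.6306 -0.2662] [0.033 0.07 ] 66.4 med uv 0.004 0.1274 rng -0.028 0.047 0.102 0.134
top -end 73 [ 0.4492 -0.4384] [0.011 0.076] 42.7 med uv -0.0014 -0.1232 rng -0.036 0.04 -0.129 -0.117
top stop 52 [ 0.6164 -0.2818] [0.015 0.042] 44.6 med uv 0.0043 0.1044 rng -0.012 0.03 0.098 0.114
rail 129 [ 0.03317595 -0.02007718] angle 43.09985527389989
rail 112 [0.03076081 0.03528708] angle 43.238091053157504
sc +end 30 [ 0.6233 -0.2785] [0.029 0.075] 40.9 med uv -0.0096 0.1237 rng -0.025 0.05 0.1 0.13
sc -end 88 [ 0.4476 -0.4402] [0.01  0.074] 41.4 med uv 0.0015 -0.1261 rng -0.035 0.039 -0.132 -0.12
sc stop 55 [ 0.6135 -0.2874] [0.015 0.038] 39.6 med uv 0.0121 0.0988 rng -0.008 0.03 0.091 0.106
rail 161 [ 0.03522477 -0.01999437] angle 42.98260334571776
rail 86 [0.03373297 0.03505849] angle 43.06797564411165
```

Run:
```python
from h import *
W=np.load("W.npy").reshape(-1,3);W2=np.load("W2.npy").reshape(-1,3)
def prof(Q,x,y,a,lo):
    d=Q[:,:2]-[x,y];c,s=np.cos(a),np.sin(a);e=d@np.array([[c,-s],[s,c]])
    k=np.hypot(*d.T)<.035
    for z in np.arange(lo,.112,.006):
        j=k&(abs(Q[:,2]-z)<.003);E=e[j]
        if len(E)>3: print(round(z,3),len(E),"p5 u,v",np.round(np.percentile(E,5,0),3),"p95",np.round(np.percentile(E,95,0),3))
print("a sc");prof(W2,.4325,.1926,np.radians(47),.03)
print("b sc");prof(W2,.475,.3197,np.radians(72),.03)
# fallen: direction via 40mm box per camera
P=W2[(np.hypot(W2[:,0]-.381,W2[:,1]+.27)<.075)&(W2[:,2]>.01)&(W2[:,2]<.055)]
r=cv2.minAreaRect(P[:,:2].astype(np.float32));print(r)
a=np.radians(62.7);e=(P[:,:2]-[.381,-.27])@np.array([[np.cos(a),-np.sin(a)],[np.sin(a),np.cos(a)]])
for u in np.arange(-.055,.058,.008):
    j=abs(e[:,0]-u)<.004
    if j.sum()>2: print(round(u,3),j.sum(),np.round([e[j,1].min(),e[j,1].max(),P[j,2].max()],3))
for nm,Q in (("top",W),("sc",W2)):
    k=(Q[:,2]>.1)&(Q[:,2]<.4)&(Q[:,0]>.5)&(Q[:,0]<.8)&(Q[:,1]>.05)&(Q[:,1]<.42)
    S=Q[k];print(nm,"shelf min x by y",[(y,round(float(S[abs(S[:,1]-y)<.03][:,0].min()),3) if (abs(S[:,1]-y)<.03).any() else None) for y in (.1,.16,.22,.28,.34,.4)])
```

```text
a sc
0.03 18 p5 u,v [-0.022 -0.014] p95 [-0.014  0.017]
0.036 14 p5 u,v [-0.022 -0.017] p95 [-0.013  0.019]
0.042 20 p5 u,v [-0.024 -0.014] p95 [-0.012  0.016]
0.048 17 p5 u,v [-0.024 -0.018] p95 [-0.012  0.016]
0.054 18 p5 u,v [-0.022 -0.019] p95 [0.003 0.018]
0.06 20 p5 u,v [-0.023 -0.019] p95 [-0.007  0.02 ]
0.066 19 p5 u,v [-0.023 -0.015] p95 [-0.013  0.017]
0.072 19 p5 u,v [-0.022 -0.013] p95 [-0.012  0.019]
0.078 21 p5 u,v [-0.02  -0.016] p95 [-0.008  0.019]
0.084 18 p5 u,v [-0.021 -0.014] p95 [-0.013  0.016]
0.09 23 p5 u,v [-0.021 -0.017] p95 [-0.003  0.021]
0.096 17 p5 u,v [-0.019 -0.015] p95 [-0.006  0.018]
0.102 24 p5 u,v [-0.021 -0.015] p95 [0.016 0.017]
0.108 69 p5 u,v [-0.019 -0.016] p95 [0.014 0.017]
b sc
0.03 17 p5 u,v [-0.021 -0.01 ] p95 [-0.011  0.021]
0.036 18 p5 u,v [-0.022 -0.016] p95 [-0.003  0.021]
0.042 20 p5 u,v [-0.023 -0.012] p95 [0.008 0.022]
0.048 21 p5 u,v [-0.02  -0.016] p95 [0.002 0.02 ]
0.054 17 p5 u,v [-0.021 -0.005] p95 [-0.002  0.021]
0.06 19 p5 u,v [-0.021 -0.016] p95 [0.006 0.021]
0.066 18 p5 u,v [-0.022 -0.013] p95 [0.003 0.021]
0.072 25 p5 u,v [
[... 409 characters left out ...]
31013298035), 62.724571228027344)
-0.055 93 [-0.022  0.018  0.04 ]
-0.047 40 [-0.017  0.018  0.043]
-0.039 45 [-0.02   0.016  0.044]
-0.031 41 [-0.017  0.017  0.044]
-0.023 39 [-0.02   0.017  0.042]
-0.015 46 [-0.019  0.017  0.044]
-0.007 39 [-0.019  0.016  0.043]
0.001 36 [-0.017  0.016  0.043]
0.009 44 [-0.022  0.017  0.042]
0.017 36 [-0.019  0.017  0.043]
0.025 23 [-0.016  0.018  0.041]
0.033 41 [-0.022  0.018  0.041]
0.041 35 [-0.017  0.018  0.043]
0.049 24 [-0.02   0.016  0.039]
top shelf min x by y [(0.1, None), (0.16, None), (0.22, 0.56), (0.28, 0.553), (0.34, 0.542), (0.4, 0.552)]
sc shelf min x by y [(0.1, None), (0.16, None), (0.22, 0.558), (0.28, 0.55), (0.34, 0.54), (0.4, 0.537)]
```

```bash
cat > plan.py <<'E'
from cell import observe
import numpy as np, sys
from scipy.spatial.transform import Rotation as R
def down(yaw): return R.from_euler("ZX",[yaw,180],degrees=True)
def plan(wps,start=None):
    if start is None:
        o=observe();p=np.array(o["tool_pos"]);r=R.from_euler("xyz",o["tool_rot"])
    else: p,r=start
    for w in wps:
        q=np.array(w[:3]);s=w[3] if isinstance(w[3],R) else down(w[3])
        print("travel",np.round(r.inv().apply(q-p),4).tolist(),"dr",np.round((r.inv()*s).as_rotvec(degrees=True),1).tolist(),"rows>=",round(max(np.linalg.norm(q-p)/.0417,np.degrees((r.inv()*s).magnitude())/7.16),1))
        p,r=q,s
RC=np.array([.5411,-.3547]);YA=43.1
def slot(v,u=0):  # rack coords -> world xy ; v along rack y
    a=np.radians(YA);return RC+v*np.array([np.cos(a),np.sin(a)])+u*np.array([np.sin(a),-np.cos(a)])
E
python3 - <<'E'
from plan import *
plan([(.29,.35,.23,108),(.4325,.1925,.17,52),(.4325,.1925,.17,47),(.4325,.1925,.047,47)])
E
```

```text
travel [-0.1775, -0.1063, -0.0036] dr [-0.0, 0.0, 55.3] rows>= 7.7
travel [-0.1938, 0.0869, 0.06] dr [-0.0, -0.0, 56.0] rows>= 7.8
travel [0.0, 0.0, 0.0] dr [0.0, -0.0, 5.0] rows>= 0.7
travel [0.0, -0.0, 0.123] dr [0.0, 0.0, 0.0] rows>= 2.9
```

>>> arm_command(
  fingers=[-1, -1, -1, -1, -1, -1, -1, -1],
  travel=[
    [-0.022, -0.013, 0],
    [-0.044, -0.026, 0],
    [-0.066, -0.04, 0],
    [-0.09, -0.053, 0],
    [-0.11, -0.066, 0],
    [-0.133, -0.08, 0],
    [-0.155, -0.093, 0],
    [-0.177, -0.106, -0.004],
  ],
  dr=[
    [0, 0, 7],
    [0, 0, 14],
    [0, 0, 21],
    [0, 0, 28],
    [0, 0, 35],
    [0, 0, 42],
    [0, 0, 49],
    [0, 0, 55.3],
  ],
)

```text
time: 0.87
tool_pos: [0.29, 0.3493, 0.2301]
tool_rot: [-3.14, 0.001, 1.88]
contact_force: [0.1, -0.3, -0.6]
opening: 0.0915
grip_force: 0.0
```

>>> arm_command(
  fingers=[-1, -1, -1, -1, -1, -1, -1, -1],
  travel=[
    [-0.194, 0.087, 0.06],
    [-0.194, 0.087, 0.06],
    [-0.194, 0.087, 0.06],
    [-0.194, 0.087, 0.06],
    [-0.194, 0.087, 0.06],
    [-0.194, 0.087, 0.06],
    [-0.194, 0.087, 0.06],
    [-0.194, 0.087, 0.06],
  ],
  dr=[
    [0, 0, 56],
    [0, 0, 56],
    [0, 0, 56],
    [0, 0, 56],
    [0, 0, 56],
    [0, 0, 56],
    [0, 0, 56],
    [0, 0, 56],
  ],
)

```text
time: 1.53
tool_pos: [0.433, 0.1919, 0.17]
tool_rot: [-3.141, 0.001, 0.899]
contact_force: [0.0, 0.6, -0.3]
opening: 0.0919
grip_force: 0.0
```

>>> arm_command(
  fingers=[-1, -1, -1, -1, -1, 1, 1, 1],
  travel=[
    [0, 0, 0.04],
    [0, 0, 0.08],
    [0, 0, 0.11],
    [0, 0, 0.123],
    [0, 0, 0.123],
    [0, 0, 0.123],
    [0, 0, 0.123],
    [0, 0, 0.123],
  ],
  dr=[
    [0, 0, 5],
    [0, 0, 5],
    [0, 0, 5],
    [0, 0, 5],
    [0, 0, 5],
    [0, 0, 5],
    [0, 0, 5],
    [0, 0, 5],
  ],
  squeeze=20,
)

```text
time: 2.2
tool_pos: [0.4336, 0.1935, 0.0491]
tool_rot: [3.14, -0.003, 0.821]
contact_force: [-0.8, -0.3, 0.6]
opening: 0.0765
grip_force: 0.0
```

>>> arm_command(
  fingers=[1, 1, 1],
  travel=[
    [0, 0, 0],
    [0, 0, 0],
    [0, 0, 0],
  ],
  dr=[
    [0, 0, 0],
    [0, 0, 0],
    [0, 0, 0],
  ],
)

```text
time: 2.45
tool_pos: [0.4329, 0.1933, 0.0484]
tool_rot: [3.141, -0.001, 0.821]
contact_force: [-0.2, -0.0, 0.5]
opening: 0.0566
grip_force: 0.0
```

Run:
```python
from plan import *
o=observe();print(o["opening"],o["grip_force"],o["qpos"])
x,y=slot(-.0535);print(x,y)
plan([(.4325,.1925,.18,47),(x-.05,y+.22,.20,44),(x,y,.14,43.1),(x,y,.09,43.1)])
```

```text
0.05659307421548508 0.0 [2.58066087e-01 4.84565111e-01 1.88465498e+00 7.86672136e-05
 7.70912017e-01 1.00775131e+00]
0.5020363182007898 -0.39125514689192276
travel [-0.0007, 0.0004, -0.1316] dr [0.0, -0.1, 0.0] rows>= 3.2
travel [-0.2527, 0.2624, -0.02] dr [-0.0, -0.0, 3.0] rows>= 8.7
travel [-0.1169, 0.193, 0.06] dr [-0.0, -0.0, 0.9] rows>= 5.6
travel [0.0, -0.0, 0.05] dr [0.0, 0.0, 0.0] rows>= 1.2
```

>>> arm_command(
  fingers=[1, 1, 1, 1, 1, 1, 1, 1],
  travel=[
    [0, 0, 0],
    [0, 0, 0],
    [0, 0, 0],
    [0, 0, 0],
    [0, 0, -0.02],
    [0, 0, -0.06],
    [0, 0, -0.1],
    [0, 0, -0.133],
  ],
  dr=[
    [0, 0, 0],
    [0, 0, 0],
    [0, 0, 0],
    [0, 0, 0],
    [0, 0, 0],
    [0, 0, 0],
    [0, 0, 0],
    [0, 0, 0],
  ],
)

```text
time: 3.12
tool_pos: [0.4324, 0.1932, 0.1829]
tool_rot: [3.141, -0.001, 0.821]
contact_force: [0.5, 1.2, 0.0]
opening: 0.0399
grip_force: 19.9
```

Run:
```python
from plan import *
o=observe();print(o["qpos"])
x,y=slot(-.0525);print(x,y)
plan([(x-.03,y+.27,.20,44),(x,y,.16,43.1),(x,y,.09,43.1)])
```

```text
[2.58029032e-01 2.91504396e-01 1.72853439e+00 1.10089491e-04
 1.12091722e+00 1.00776125e+00]
0.5027664804774106 -0.390571873118242
travel [-0.2021, 0.2433, -0.0171] dr [0.0, -0.0, 3.0] rows>= 7.6
travel [-0.166, 0.2151, 0.04] dr [-0.0, -0.0, 0.9] rows>= 6.6
travel [0.0, -0.0, 0.07] dr [0.0, 0.0, 0.0] rows>= 1.7
```

>>> arm_command(
  fingers=[1, 1, 1, 1, 1, 1, 1, 1],
  travel=[
    [-0.01, 0.012, -0.017],
    [-0.03, 0.037, -0.017],
    [-0.057, 0.069, -0.017],
    [-0.083, 0.1, -0.017],
    [-0.11, 0.132, -0.017],
    [-0.136, 0.164, -0.017],
    [-0.163, 0.196, -0.017],
    [-0.189, 0.228, -0.017],
  ],
  dr=[
    [0, 0, 1],
    [0, 0, 3],
    [0, 0, 3],
    [0, 0, 3],
    [0, 0, 3],
    [0, 0, 3],
    [0, 0, 3],
    [0, 0, 3],
  ],
)

```text
time: 3.78
tool_pos: [0.4701, -0.1025, 0.1976]
tool_rot: [-3.141, 0.0, 0.769]
contact_force: [0.8, 0.7, -1.2]
opening: 0.04
grip_force: 19.9
```

Run:
```python
from plan import *
x,y=slot(-.0525)
plan([(x,y,.16,43.1)])
```

```text
travel [-0.1767, 0.2298, 0.0375] dr [-0.0, 0.0, 0.9] rows>= 7.0
```

>>> arm_command(
  fingers=[1, 1, 1, 1, 1, 1, 1, 1],
  travel=[
    [-0.025, 0.033, 0.01],
    [-0.05, 0.066, 0.02],
    [-0.075, 0.098, 0.03],
    [-0.1, 0.13, 0.037],
    [-0.125, 0.163, 0.037],
    [-0.15, 0.196, 0.037],
    [-0.17, 0.222, 0.037],
    [-0.1767, 0.2298, 0.0375],
  ],
  dr=[
    [0, 0, 0.9],
    [0, 0, 0.9],
    [0, 0, 0.9],
    [0, 0, 0.9],
    [0, 0, 0.9],
    [0, 0, 0.9],
    [0, 0, 0.9],
    [0, 0, 0.9],
  ],
)

```text
time: 4.45
tool_pos: [0.5027, -0.3936, 0.1592]
tool_rot: [3.14, 0.001, 0.749]
contact_force: [-0.6, 0.6, -1.3]
opening: 0.0399
grip_force: 19.9
```

>>> arm_command(
  fingers=[1, 1, 1],
  travel=[
    [0, 0, 0],
    [0, 0, 0],
    [0, 0, 0],
  ],
  dr=[
    [0, 0, 0],
    [0, 0, 0],
    [0, 0, 0],
  ],
)

```text
time: 4.7
tool_pos: [0.5032, -0.3868, 0.1599]
tool_rot: [-3.14, -0.0, 0.754]
contact_force: [-0.3, 0.7, -1.1]
opening: 0.0403
grip_force: 19.9
```

Run:
```python
from h import *
from plan import *
s=read_camera("scene");cv2.imwrite("pics/p1.png",cv2.resize(s["color"][180:330,320:480],(800,600) if 0 else (640,600),interpolation=cv2.INTER_CUBIC))
W=cloud(s).reshape(-1,3)
d=W[:,:2]-RC;a=np.radians(YA);v=d@[np.cos(a),np.sin(a)];u=d@[np.sin(a),-np.cos(a)]
h=cv2.cvtColor(s["color"],cv2.COLOR_BGR2HSV).reshape(-1,3)
k=(h[:,0]>45)&(h[:,0]<80)&(h[:,1]>100)&(W[:,2]>.1)&(abs(v+.1)<.04)
print("rackcap uv rng",u[k].min(),u[k].max(),v[k].min(),v[k].max(),k.sum(),np.median(W[k][:,2]))
x,y=slot(-.0525);plan([(x,y,.16,43.1)])
```

```text
rackcap uv rng -0.00020638456008554776 -0.00020638456008554776 -0.11062533958205516 -0.11062533958205516 1 0.11872790383957958
travel [-0.0031, 0.0024, 0.0002] dr [-0.1, -0.0, 0.1] rows>= 0.1
```

View pics/p1.png

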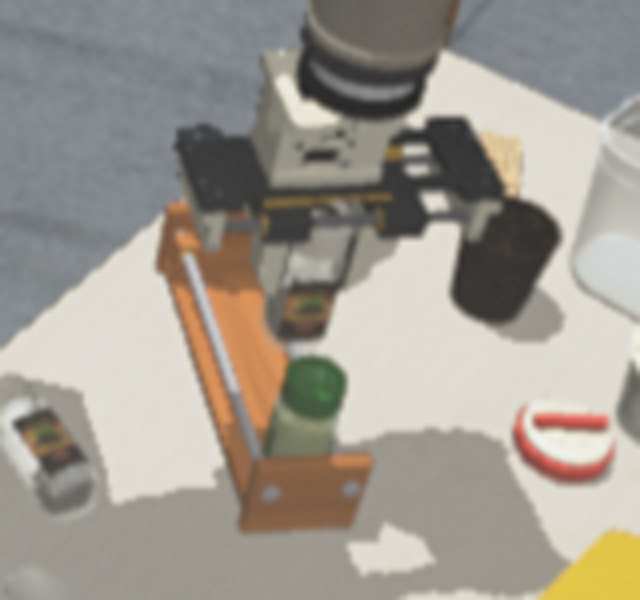

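>>> arm_command(
  fingers=[1, 1, 1, 1, 1, 1],
  travel=[
    [-0.003, 0.002, 0.01],
    [-0.003, 0.002, 0.035],
    [-0.003, 0.002, 0.058],
    [-0.003, 0.002, 0.058],
    [-0.003, 0.002, 0.058],
    [-0.003, 0.002, 0.058],
  ],
  dr=[
    [0, 0, 0],
    [0, 0, 0],
    [0, 0, 0],
    [0, 0, 0],
    [0, 0, 0],
    [0, 0, 0],
  ],
)

```text
time: 5.25
tool_pos: [0.5031, -0.392, 0.1033]
tool_rot: [3.14, -0.0, 0.754]
contact_force: [0.5, -1.2, -0.6]
opening: 0.0398
grip_force: 19.9
```

Run:
```python
from h import *
from plan import *
x,y=slot(-.0525);plan([(x,y,.066,43.1)])
# two-view check: rails, jar sides in scene near rack
s=read_camera("scene");W=cloud(s).reshape(-1,3)
d=W[:,:2]-RC;a=np.radians(YA);v=d@[np.cos(a),np.sin(a)];u=d@[np.sin(a),-np.cos(a)]
k=(abs(v+.0725)<.012)&(abs(u)<.03)&(W[:,2]>.125);print("held cap -y face",np.percentile(v[k],[1,5,50]),np.percentile(u[k],[2,98]),k.sum())
k=(abs(v+.096)<.022)&(abs(u)<.03)&(W[:,2]>.112)&(W[:,2]<.125);print("rack cap",np.percentile(v[k],[2,98]),np.percentile(u[k],[2,98]),k.sum())
```

```text
travel [0.0008, -0.0013, 0.0373] dr [0.1, -0.0, 0.1] rows>= 0.9
held cap -y face [-0.08422145 -0.08363158 -0.07652282] [-0.02951718  0.02869598] 1048
rack cap [-0.11479847 -0.07447206] [-0.01766259  0.01860989] 169
```

>>> arm_command(
  fingers=[1, 1, 1, 1, 1, 1, 1],
  travel=[
    [0.001, -0.001, 0.01],
    [0.001, -0.001, 0.02],
    [0.001, -0.001, 0.03],
    [0.001, -0.001, 0.034],
    [0.001, -0.001, 0.037],
    [0.001, -0.001, 0.037],
    [0.001, -0.001, 0.037],
  ],
  dr=[
    [0, 0, 0],
    [0, 0, 0],
    [0, 0, 0],
    [0, 0, 0],
    [0, 0, 0],
    [0, 0, 0],
    [0, 0, 0],
  ],
)

```text
time: 5.88
tool_pos: [0.5026, -0.3908, 0.0651]
tool_rot: [3.141, -0.0, 0.753]
contact_force: [-0.6, -0.4, -1.4]
opening: 0.0397
grip_force: 19.9
```

>>> arm_command(
  fingers=[-0.4, -0.4, -0.4, -0.4, -0.4, -0.4, -0.4, -0.4],
  travel=[
    [0, 0, 0],
    [0, 0, 0],
    [0, 0, 0],
    [0, 0, -0.02],
    [0, 0, -0.05],
    [0, 0, -0.08],
    [0, 0, -0.11],
    [0, 0, -0.135],
  ],
  dr=[
    [0, 0, 0],
    [0, 0, 0],
    [0, 0, 0],
    [0, 0, 0],
    [0, 0, 0],
    [0, 0, 0],
    [0, 0, 0],
    [0, 0, 0],
  ],
)

```text
time: 6.55
tool_pos: [0.5028, -0.3909, 0.2029]
tool_rot: [3.139, -0.0, 0.753]
contact_force: [0.4, -0.8, -0.0]
opening: 0.0643
grip_force: 0.0
```

Run:
```python
from plan import *
plan([(.46,-.08,.2,57),(.47,.23,.2,72),(.475,.319,.17,72),(.475,.319,.047,72)])
```

```text
travel [0.1814, -0.2561, 0.0023] dr [0.1, 0.0, -13.9] rows>= 7.5
travel [0.2654, -0.1605, -0.0] dr [0.0, 0.0, -15.0] rows>= 7.4
travel [0.0862, -0.0227, 0.03] dr [0.0, 0.0, 0.0] rows>= 2.3
travel [0.0, -0.0, 0.123] dr [0.0, 0.0, 0.0] rows>= 2.9
```

>>> arm_command(
  fingers=[-0.5, -0.5, -0.5, -0.5, -0.5, -0.5, -0.5, -0.5],
  travel=[
    [0.014, -0.02, 0],
    [0.037, -0.053, 0],
    [0.061, -0.086, 0],
    [0.085, -0.12, 0],
    [0.109, -0.154, 0],
    [0.133, -0.188, 0],
    [0.157, -0.222, 0],
    [0.181, -0.256, 0],
  ],
  dr=[
    [0, 0, -2],
    [0, 0, -4],
    [0, 0, -6],
    [0, 0, -8],
    [0, 0, -10],
    [0, 0, -12],
    [0, 0, -13],
    [0, 0, -14],
  ],
)

```text
time: 7.22
tool_pos: [0.4589, -0.0784, 0.2006]
tool_rot: [3.14, -0.0, 0.998]
contact_force: [1.7, 0.2, 0.4]
opening: 0.0687
grip_force: 0.0
```

>>> arm_command(
  fingers=[-0.5, -0.5, -0.5, -0.5, -0.5, -0.5, -0.5, -0.5],
  travel=[
    [0.035, -0.021, 0],
    [0.07, -0.042, 0],
    [0.105, -0.063, 0],
    [0.14, -0.084, 0],
    [0.175, -0.105, 0],
    [0.21, -0.126, 0],
    [0.245, -0.147, 0],
    [0.265, -0.16, 0],
  ],
  dr=[
    [0, 0, -3],
    [0, 0, -6],
    [0, 0, -9],
    [0, 0, -12],
    [0, 0, -15],
    [0, 0, -15],
    [0, 0, -15],
    [0, 0, -15],
  ],
)

```text
time: 7.88
tool_pos: [0.4686, 0.2331, 0.2007]
tool_rot: [3.141, -0.002, 1.261]
contact_force: [0.2, -0.1, 0.7]
opening: 0.0689
grip_force: 0.0
```

>>> arm_command(
  fingers=[-0.5, -0.5, -0.5, -0.5, -0.5, -0.5],
  travel=[
    [0.03, -0.008, 0.01],
    [0.06, -0.016, 0.02],
    [0.086, -0.023, 0.03],
    [0.086, -0.023, 0.03],
    [0.086, -0.023, 0.03],
    [0.086, -0.023, 0.03],
  ],
  dr=[
    [0, 0, 0],
    [0, 0, 0],
    [0, 0, 0],
    [0, 0, 0],
    [0, 0, 0],
    [0, 0, 0],
  ],
)

```text
time: 8.38
tool_pos: [0.4734, 0.3178, 0.1705]
tool_rot: [3.141, 0.0, 1.259]
contact_force: [-0.2, 0.4, 0.6]
opening: 0.0689
grip_force: 0.0
```

Run:
```python
from plan import *
plan([(.475,.319,.047,72)])
```

```text
travel [0.0017, 0.0011, 0.1235] dr [0.0, 0.0, 0.2] rows>= 3.0
```

>>> arm_command(
  fingers=[-0.5, -0.5, -0.5, -0.5, -0.5, 1, 1, 1],
  travel=[
    [0.002, 0.001, 0.04],
    [0.002, 0.001, 0.08],
    [0.002, 0.001, 0.11],
    [0.002, 0.001, 0.123],
    [0.002, 0.001, 0.123],
    [0.002, 0.001, 0.123],
    [0.002, 0.001, 0.123],
    [0.002, 0.001, 0.123],
  ],
  dr=[
    [0, 0, 0],
    [0, 0, 0],
    [0, 0, 0],
    [0, 0, 0],
    [0, 0, 0],
    [0, 0, 0],
    [0, 0, 0],
    [0, 0, 0],
  ],
)

```text
time: 9.05
tool_pos: [0.4763, 0.32, 0.0493]
tool_rot: [3.139, -0.003, 1.258]
contact_force: [0.3, -0.8, 0.8]
opening: 0.0532
grip_force: 0.0
```

>>> arm_command(
  fingers=[1, 1, 1, 1, 1],
  travel=[
    [0, 0, 0],
    [0, 0, 0],
    [0, 0, 0],
    [0, 0, 0],
    [0, 0, 0],
  ],
  dr=[
    [0, 0, 0],
    [0, 0, 0],
    [0, 0, 0],
    [0, 0, 0],
    [0, 0, 0],
  ],
)

```text
time: 9.47
tool_pos: [0.4756, 0.3201, 0.0484]
tool_rot: [3.14, -0.001, 1.259]
contact_force: [-1.1, -0.6, 6.3]
opening: 0.0398
grip_force: 19.9
```

Run:
```python
from h import *
from plan import *
s=read_camera("top");W=cloud(s).reshape(-1,3)
cv2.imwrite("pics/p2.png",cv2.resize(s["color"][130:250,320:440],(600,600),interpolation=cv2.INTER_CUBIC))
d=W[:,:2]-RC;a=np.radians(YA);v=d@[np.cos(a),np.sin(a)];u=d@[np.sin(a),-np.cos(a)]
for n,c,z0,z1 in (("rack",-.095,.112,.121),("a",-.0525,.121,.13)):
    k=(abs(v-c)<.022)&(abs(u)<.03)&(W[:,2]>z0)&(W[:,2]<z1);print(n,np.percentile(v[k],[2,98]),np.percentile(u[k],[2,98]),k.sum(),np.median(W[k][:,2]))
plan([(.475,.319,.18,72)])
```

```text
rack [-0.11297982 -0.07669289] [-0.01867056  0.02035357] 84 0.1178386604719216
a [-0.06878384 -0.03507735] [-0.01907193  0.01958457] 93 0.1246274474655299
travel [-0.0011, 0.0, -0.1316] dr [0.1, -0.1, 0.2] rows>= 3.2
```

View pics/p2.png

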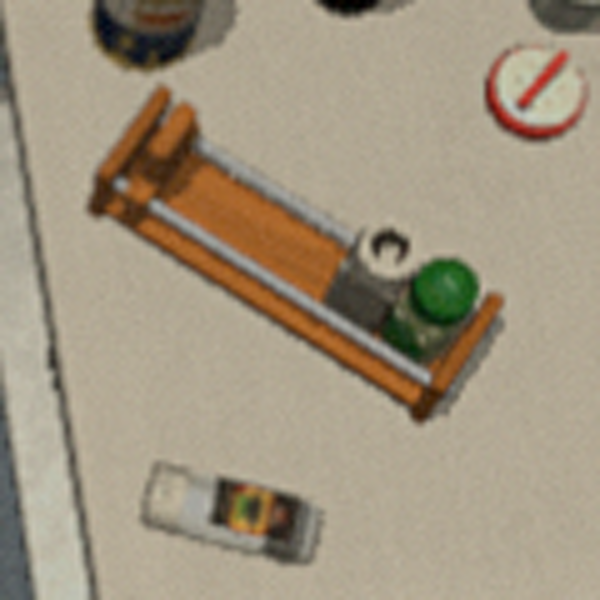

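Jar_a stands in the rack beside the green jar at (385,250) in the crop. The fallen jar is at about (235,510), with its cap on the left. Jar_b is gripped, so I carry it over.

>>> arm_command(
  fingers=[1, 1, 1, 1, 1, 1, 1],
  travel=[
    [0, 0, -0.01],
    [0, 0, -0.04],
    [0, 0, -0.08],
    [0, 0, -0.12],
    [0, 0, -0.15],
    [0, 0, -0.15],
    [0, 0, -0.15],
  ],
  dr=[
    [0, 0, 0],
    [0, 0, 0],
    [0, 0, 0],
    [0, 0, 0],
    [0, 0, 0],
    [0, 0, 0],
    [0, 0, 0],
  ],
)

```text
time: 10.1
tool_pos: [0.4756, 0.3203, 0.1996]
tool_rot: [3.138, -0.003, 1.259]
contact_force: [-0.3, -0.7, -1.7]
opening: 0.0398
grip_force: 19.9
```

Run:
```python
from plan import *
x,y=slot(-.0095);print(x,y)
plan([(.47,.03,.2,55),(.505,-.25,.2,44),(x,y,.16,43.1)])
```

```text
0.5341634583721029 -0.3611911008499676
travel [-0.278, 0.0836, -0.001] dr [0.2, -0.2, 17.2] rows>= 7.0
travel [-0.2093, 0.1893, 0.0] dr [-0.0, -0.0, 11.0] rows>= 6.8
travel [-0.0563, 0.1002, 0.04] dr [-0.0, -0.0, 0.9] rows>= 2.9
```

>>> arm_command(
  fingers=[1, 1, 1, 1, 1, 1, 1, 1],
  travel=[
    [-0.02, 0.006, 0],
    [-0.055, 0.017, 0],
    [-0.092, 0.028, 0],
    [-0.129, 0.039, 0],
    [-0.166, 0.05, 0],
    [-0.203, 0.061, 0],
    [-0.24, 0.072, 0],
    [-0.278, 0.084, 0],
  ],
  dr=[
    [0, 0, 2],
    [0, 0, 4],
    [0, 0, 6],
    [0, 0, 8],
    [0, 0, 10],
    [0, 0, 12],
    [0, 0, 14.5],
    [0, 0, 17],
  ],
)

```text
time: 10.77
tool_pos: [0.468, 0.028, 0.1958]
tool_rot: [-3.139, 0.001, 0.961]
contact_force: [0.6, -0.1, -0.3]
opening: 0.0397
grip_force: 19.9
```

>>> arm_command(
  fingers=[1, 1, 1, 1, 1, 1, 1, 1],
  travel=[
    [-0.028, 0.026, 0],
    [-0.056, 0.051, 0],
    [-0.084, 0.076, 0],
    [-0.112, 0.101, 0],
    [-0.14, 0.126, 0],
    [-0.168, 0.151, 0],
    [-0.192, 0.174, 0],
    [-0.209, 0.189, 0],
  ],
  dr=[
    [0, 0, 2],
    [0, 0, 4],
    [0, 0, 6],
    [0, 0, 8],
    [0, 0, 10],
    [0, 0, 11],
    [0, 0, 11],
    [0, 0, 11],
  ],
)

```text
time: 11.43
tool_pos: [0.5044, -0.2527, 0.1953]
tool_rot: [-3.139, 0.001, 0.768]
contact_force: [-0.1, 0.4, -1.5]
opening: 0.0396
grip_force: 19.9
```

>>> arm_command(
  fingers=[1, 1, 1, 1, 1, 1, 1, 1],
  travel=[
    [-0.014, 0.025, 0.01],
    [-0.028, 0.05, 0.02],
    [-0.042, 0.075, 0.03],
    [-0.052, 0.092, 0.04],
    [-0.056, 0.1, 0.04],
    [-0.056, 0.1, 0.04],
    [-0.056, 0.1, 0.04],
    [-0.056, 0.1, 0.04],
  ],
  dr=[
    [0, 0, 1],
    [0, 0, 1],
    [0, 0, 1],
    [0, 0, 1],
    [0, 0, 1],
    [0, 0, 1],
    [0, 0, 1],
    [0, 0, 1],
  ],
)

```text
time: 12.1
tool_pos: [0.5347, -0.3595, 0.1575]
tool_rot: [-3.141, -0.0, 0.754]
contact_force: [-0.3, 1.0, -1.5]
opening: 0.0397
grip_force: 19.9
```

Run:
```python
from plan import *
x,y=slot(-.0095);
plan([(x,y,.103,43.1)])
```

```text
travel [-0.0016, 0.0009, 0.0545] dr [-0.0, -0.0, 0.1] rows>= 1.3
```

>>> arm_command(
  fingers=[1, 1, 1, 1, 1, 1],
  travel=[
    [-0.001, 0.001, 0.015],
    [-0.001, 0.001, 0.035],
    [-0.001, 0.001, 0.055],
    [-0.001, 0.001, 0.055],
    [-0.001, 0.001, 0.055],
    [-0.001, 0.001, 0.055],
  ],
  dr=[
    [0, 0, 0],
    [0, 0, 0],
    [0, 0, 0],
    [0, 0, 0],
    [0, 0, 0],
    [0, 0, 0],
  ],
)

```text
time: 12.6
tool_pos: [0.5354, -0.362, 0.104]
tool_rot: [3.139, -0.0, 0.754]
contact_force: [1.8, 0.3, -1.0]
opening: 0.0394
grip_force: 19.9
```

Run:
```python
from plan import *
x,y=slot(-.0095);
plan([(x,y,.066,43.1)])
```

```text
travel [-0.0004, -0.0015, 0.038] dr [0.1, -0.0, 0.1] rows>= 0.9
```

>>> arm_command(
  fingers=[1, 1, 1, 1, 1, 1, 1],
  travel=[
    [0, -0.001, 0.01],
    [0, -0.001, 0.02],
    [0, -0.001, 0.03],
    [0, -0.001, 0.034],
    [0, -0.001, 0.038],
    [0, -0.001, 0.038],
    [0, -0.001, 0.038],
  ],
  dr=[
    [0, 0, 0],
    [0, 0, 0],
    [0, 0, 0],
    [0, 0, 0],
    [0, 0, 0],
    [0, 0, 0],
    [0, 0, 0],
  ],
)

```text
time: 13.18
tool_pos: [0.534, -0.3615, 0.0642]
tool_rot: [-3.142, -0.0, 0.753]
contact_force: [-1.1, -0.1, 0.3]
opening: 0.0394
grip_force: 20.0
```

>>> arm_command(
  fingers=[-0.4, -0.4, -0.4, -0.4, -0.4, -0.4, -0.4, -0.4],
  travel=[
    [0, 0, 0],
    [0, 0, 0],
    [0, 0, 0],
    [0, 0, -0.02],
    [0, 0, -0.05],
    [0, 0, -0.08],
    [0, 0, -0.12],
    [0, 0, -0.16],
  ],
  dr=[
    [0, 0, 0],
    [0, 0, 0],
    [0, 0, 0],
    [0, 0, 0],
    [0, 0, 0],
    [0, 0, 0],
    [0, 0, 0],
    [0, 0, 0],
  ],
)

```text
time: 13.85
tool_pos: [0.5335, -0.3612, 0.2252]
tool_rot: [-3.14, 0.0, 0.753]
contact_force: [0.5, -1.3, -0.4]
opening: 0.064
grip_force: 0.0
```

Run:
```python
from plan import *
d=down(62)
plan([(.38,-.25,.22,62),(.38,-.25,.22,d*R.from_euler("y",56,degrees=True))])
```

```text
travel [-0.036, -0.1861, 0.0055] dr [-0.1, -0.0, -18.9] rows>= 4.5
travel [0.0, 0.0, 0.0] dr [-0.0, 56.0, 0.0] rows>= 7.8
```

>>> arm_command(
  fingers=[-0.5, -0.5, -0.5, -0.5, -0.5, -0.5],
  travel=[
    [-0.007, -0.037, 0],
    [-0.014, -0.074, 0],
    [-0.022, -0.111, 0],
    [-0.029, -0.148, 0],
    [-0.036, -0.186, 0],
    [-0.036, -0.186, 0],
  ],
  dr=[
    [0, 0, -4],
    [0, 0, -8],
    [0, 0, -12],
    [0, 0, -16],
    [0, 0, -19],
    [0, 0, -19],
  ],
)

```text
time: 14.35
tool_pos: [0.3747, -0.2451, 0.2231]
tool_rot: [-3.134, -0.002, 1.088]
contact_force: [1.4, 0.3, 0.2]
opening: 0.0691
grip_force: 0.0
```

>>> arm_command(
  fingers=[-0.5, -0.5, -0.5, -0.5, -0.5, -0.5, -0.5, -0.5],
  travel=[
    [0, 0, 0],
    [0, 0, 0],
    [0, 0, 0],
    [0, 0, 0],
    [0, 0, 0],
    [0, 0, 0],
    [0, 0, 0],
    [0, 0, 0],
  ],
  dr=[
    [0, 7, 0],
    [0, 14, 0],
    [0, 21, 0],
    [0, 28, 0],
    [0, 35, 0],
    [0, 42, 0],
    [0, 49, 0],
    [0, 56, 0],
  ],
)

```text
time: 15.02
tool_pos: [0.3805, -0.2518, 0.2247]
tool_rot: [3.137, -0.982, 1.086]
contact_force: [0.6, -0.3, -0.7]
opening: 0.0688
grip_force: 0.0
```

Run:
```python
from h import *
from plan import *
o=observe();print(np.round(o["qpos"],3))
d=down(62);plan([(.38,-.25,.22,d*R.from_euler("y",56,degrees=True)),(.38,-.25,.22,d*R.from_euler("y",60,degrees=True)),(.38,-.25,.22,d*R.from_euler("y",-30,degrees=True))])
```

```text
[-1.225  0.538  1.645  0.672  1.708 -0.914]
travel [-0.0032, -0.0013, 0.0037] dr [0.0, -0.2, 0.1] rows>= 0.1
travel [0.0, 0.0, 0.0] dr [0.0, 4.0, 0.0] rows>= 0.6
travel [0.0, 0.0, 0.0] dr [0.0, -90.0, -0.0] rows>= 12.6
```

Run:
```python
from h import *
from plan import *
c=read_camera("top");W=cloud(c)
P=W.reshape(-1,3);P=P[(np.hypot(P[:,0]-.381,P[:,1]+.27)<.075)&(P[:,2]>.032)&(P[:,2]<.055)]
print("top face",len(P),cv2.minAreaRect(P[:,:2].astype(np.float32)))
ra=.469,.883
g=np.array([.3855,-.2645]);d=down(62)
t0=d*R.from_euler("y",-30,degrees=True)
z=t0.apply([0,0,1]);gp=np.array([g[0],g[1],.0235])
tcp=gp+.019*z;pre=tcp-.10*z
print(tcp,pre)
plan([(*pre,d*R.from_euler("y",3,degrees=True)),(*pre,t0),(*tcp,t0)])
```

```text
top face 3 ((0.34979018568992615, -0.2959338426589966), (0.006294716149568558, 0.0030280412174761295), 77.56790161132812)
[ 0.38104002 -0.272888    0.00704552] [ 0.4045136  -0.22874062  0.09364806]
travel [-0.0893, 0.0117, 0.097] dr [-0.2, -53.8, -0.2] rows>= 7.5
travel [0.0, 0.0, 0.0] dr [0.0, -33.0, -0.0] rows>= 4.6
travel [0.0, 0.0, 0.1] dr [0.0, 0.0, 0.0] rows>= 2.4
```

>>> arm_command(
  fingers=[-0.5, -0.5, -0.5, -0.5, -0.5, -0.5, -0.5, -0.5],
  travel=[
    [0, 0, 0],
    [-0.012, 0.002, 0.014],
    [-0.025, 0.004, 0.028],
    [-0.038, 0.006, 0.042],
    [-0.051, 0.007, 0.056],
    [-0.064, 0.009, 0.07],
    [-0.077, 0.01, 0.084],
    [-0.089, 0.012, 0.097],
  ],
  dr=[
    [0, -7, 0],
    [0, -14, 0],
    [0, -21, 0],
    [0, -28, 0],
    [0, -35, 0],
    [0, -42, 0],
    [0, -49, 0],
    [0, -54, 0],
  ],
)

```text
time: 15.73
tool_pos: [0.4072, -0.2288, 0.0974]
tool_rot: [3.134, -0.028, 1.087]
contact_force: [-0.4, 0.7, -0.8]
opening: 0.0689
grip_force: 0.0
```

>>> arm_command(
  fingers=[-0.5, -0.5, -0.5, -0.5, -0.5, -0.5, -0.5],
  travel=[
    [0, 0, 0],
    [0, 0, 0],
    [0, 0, 0],
    [0, 0, 0],
    [0, 0, 0],
    [0, 0, 0],
    [0, 0, 0],
  ],
  dr=[
    [0, -7, 0],
    [0, -14, 0],
    [0, -21, 0],
    [0, -28, 0],
    [0, -33, 0],
    [0, -33, 0],
    [0, -33, 0],
  ],
)

```text
time: 16.32
tool_pos: [0.4067, -0.2277, 0.0961]
tool_rot: [3.141, 0.539, 1.088]
contact_force: [1.0, 0.1, 0.1]
opening: 0.0689
grip_force: 0.0
```

Run:
```python
from h import *
from plan import *
c=read_camera("scene")
cv2.imwrite("pics/p3.png",cv2.resize(c["color"][200:330,290:430],(646,600),interpolation=cv2.INTER_CUBIC))
d=down(62);t0=d*R.from_euler("y",-30,degrees=True)
z=t0.apply([0,0,1]);tcp=np.array([.3855,-.2645,.0235])+.019*z
plan([(*tcp,t0)]);print(np.round(observe()["qpos"],2))
```

```text
travel [0.002, -0.0018, 0.1029] dr [0.2, 0.9, 0.2] rows>= 2.5
[-0.33  0.5   1.84 -0.65  1.    0.57]
```

View pics/p3.png

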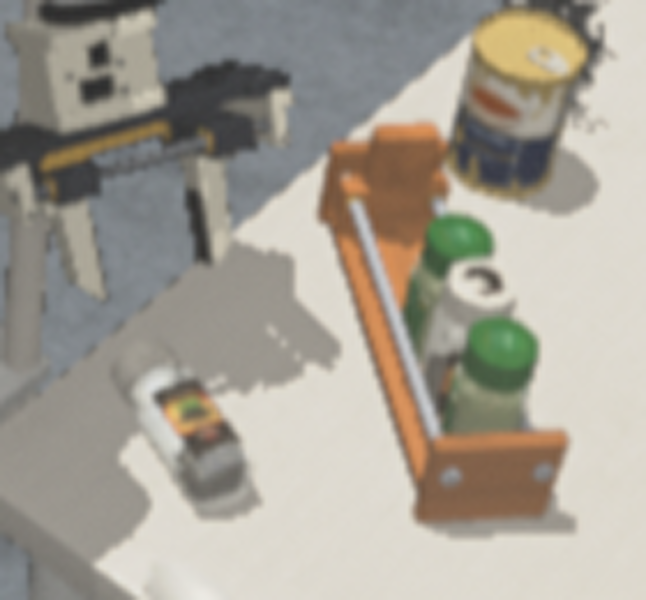

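The rack now holds green, white and green jars, all upright. The gripper, at (140,180) in the crop, is lined up above the cap side of the fallen jar at (190,430). I lower it and grip.

>>> arm_command(
  fingers=[-0.5, -0.5, -0.5, -0.5, -0.5, -0.5],
  travel=[
    [0.002, -0.002, 0.025],
    [0.002, -0.002, 0.05],
    [0.002, -0.002, 0.075],
    [0.002, -0.002, 0.09],
    [0.002, -0.002, 0.1],
    [0.002, -0.002, 0.1],
  ],
  dr=[
    [0, 1, 0],
    [0, 1, 0],
    [0, 1, 0],
    [0, 1, 0],
    [0, 1, 0],
    [0, 1, 0],
  ],
)

```text
time: 16.87
tool_pos: [0.3791, -0.2732, 0.0087]
tool_rot: [-3.14, 0.522, 1.082]
contact_force: [0.5, -0.0, 0.3]
opening: 0.0689
grip_force: 0.0
```

>>> arm_command(
  fingers=[1, 1, 1, 1, 1, 1, 1, 1],
  travel=[
    [0, 0, 0],
    [0, 0, 0],
    [0, 0, 0],
    [0, 0, 0],
    [0, 0, 0],
    [0, 0, 0],
    [0, 0, 0],
    [0, 0, 0],
  ],
  dr=[
    [0, 0, 0],
    [0, 0, 0],
    [0, 0, 0],
    [0, 0, 0],
    [0, 0, 0],
    [0, 0, 0],
    [0, 0, 0],
    [0, 0, 0],
  ],
  squeeze=30,
)

```text
time: 17.53
tool_pos: [0.3811, -0.272, 0.01]
tool_rot: [3.14, 0.524, 1.084]
contact_force: [1.5, 3.0, 5.4]
opening: 0.0391
grip_force: 30.0
```

Run:
```python
from plan import *
o=observe();p=np.array(o["tool_pos"]);r=R.from_euler("xyz",o["tool_rot"]);z=r.apply([0,0,1]);gp=p-.019*z;print("gp",gp,o["opening"],o["grip_force"],z)
# lift, then turn 90 about grasp point at height .10
tilt=np.degrees(np.arcsin(-z@np.r_[np.cos(np.radians(62)),np.sin(np.radians(62)),0]));print("tilt",tilt)
up=gp+[0,0,.08]
w=[(*(up+.019*z),r)]
for a in (45,90):
    s=r*R.from_euler("y",a,degrees=True);w.append((*(up+.019*s.apply([0,0,1])),s))
plan(w)
```

```text
gp [ 0.3855012  -0.26353913  0.02642525] 0.039097266064262864 29.99849620425266 [-0.23229145 -0.44270208 -0.86605747]
tilt 29.9958299985045
travel [-0.04, 0.0001, -0.0693] dr [0.0, 0.0, 0.0] rows>= 1.9
travel [0.0134, 0.0, -0.0056] dr [0.0, 45.0, -0.0] rows>= 6.3
travel [0.0134, 0.0, -0.0056] dr [0.0, 45.0, 0.0] rows>= 6.3
```

>>> arm_command(
  fingers=[1, 1, 1, 1, 1],
  travel=[
    [-0.005, 0, -0.009],
    [-0.02, 0, -0.035],
    [-0.033, 0, -0.057],
    [-0.04, 0, -0.069],
    [-0.04, 0, -0.069],
  ],
  dr=[
    [0, 0, 0],
    [0, 0, 0],
    [0, 0, 0],
    [0, 0, 0],
    [0, 0, 0],
  ],
)

```text
time: 17.95
tool_pos: [0.3817, -0.2727, 0.0922]
tool_rot: [3.135, 0.523, 1.082]
contact_force: [2.2, 0.9, -0.6]
opening: 0.039
grip_force: 30.0
```

>>> arm_command(
  fingers=[1, 1, 1, 1, 1, 1, 1, 1],
  travel=[
    [0.001, 0, 0],
    [0.004, 0, 0],
    [0.006, 0, -0.001],
    [0.008, 0, -0.002],
    [0.01, 0, -0.003],
    [0.012, 0, -0.004],
    [0.013, 0, -0.006],
    [0.013, 0, -0.006],
  ],
  dr=[
    [0, 4, 0],
    [0, 11, 0],
    [0, 18, 0],
    [0, 25, 0],
    [0, 32, 0],
    [0, 39, 0],
    [0, 45, 0],
    [0, 45, 0],
  ],
)

```text
time: 18.62
tool_pos: [0.3858, -0.2617, 0.0869]
tool_rot: [-3.141, -0.267, 1.079]
contact_force: [0.1, 0.0, -1.7]
opening: 0.0391
grip_force: 30.0
```

>>> arm_command(
  fingers=[1, 1, 1, 1, 1, 1, 1, 1],
  travel=[
    [0.001, 0, 0],
    [0.004, 0, 0],
    [0.006, 0, -0.001],
    [0.008, 0, -0.002],
    [0.01, 0, -0.003],
    [0.012, 0, -0.004],
    [0.013, 0, -0.006],
    [0.013, 0, -0.006],
  ],
  dr=[
    [0, 4, 0],
    [0, 11, 0],
    [0, 18, 0],
    [0, 25, 0],
    [0, 32, 0],
    [0, 39, 0],
    [0, 45, 0],
    [0, 45, 0],
  ],
)

```text
time: 19.28
tool_pos: [0.3908, -0.2492, 0.0937]
tool_rot: [-3.124, -1.052, 1.068]
contact_force: [-0.2, -0.2, -1.5]
opening: 0.0394
grip_force: 30.0
```

>>> arm_command(
  fingers=[1, 1, 1],
  travel=[
    [0, 0, 0],
    [0, 0, 0],
    [0, 0, 0],
  ],
  dr=[
    [0, 0, 0],
    [0, 0, 0],
    [0, 0, 0],
  ],
)

```text
time: 19.53
tool_pos: [0.3925, -0.249, 0.0975]
tool_rot: [-3.142, -1.044, 1.086]
contact_force: [0.0, 0.7, -1.0]
opening: 0.0392
grip_force: 30.0
```

Run:
```python
from h import *
from plan import *
o=observe();p=np.array(o["tool_pos"]);r=R.from_euler("xyz",o["tool_rot"]);z=r.apply([0,0,1]);gp=p-.019*z;print("gp",gp,z,np.round(o["qpos"],2))
c=read_camera("scene");cv2.imwrite("pics/p4.png",cv2.resize(c["color"][200:330,270:410],(646,600),interpolation=cv2.INTER_CUBIC))
c2=read_camera("top")
for n,C in (("sc",c),("top",c2)):
    W=cloud(C).reshape(-1,3);k=(np.hypot(W[:,0]-gp[0],W[:,1]-gp[1])<.04)&(W[:,2]>.01);k=W[k]
    print(n,"z rng",np.percentile(k[:,2],[1,99]))
print("down in tool",r.inv().apply([0,0,-1]))
```

```text
gp [ 0.38484479 -0.26352214  0.10709244] [ 0.40239158  0.76481063 -0.50313588] [-1.21  0.78  1.7   0.7   1.53 -1.09]
sc z rng [0.1103164  0.63996351]
top z rng [0.61372012 0.64324199]
down in tool [-8.64207317e-01  1.60759972e-06  5.03135879e-01]
```

View pics/p4.png

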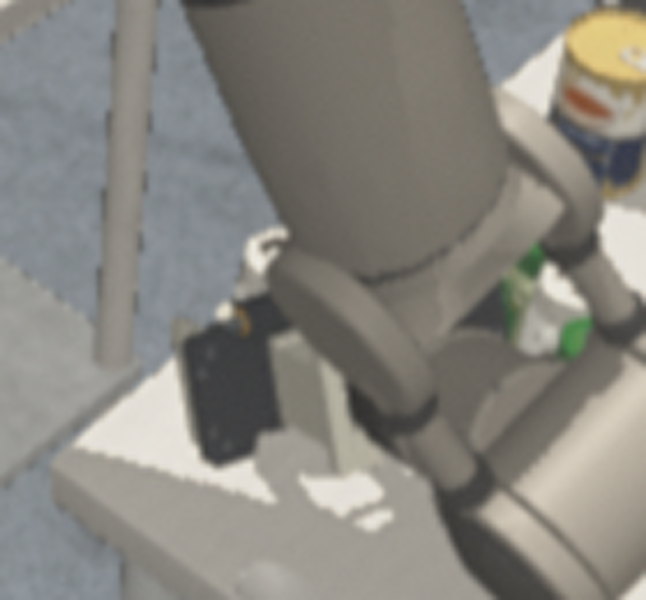

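The forearm hides most of the view, but the cap points up at (262,245). I lower the jar until the base touches.

>>> arm_command(
  fingers=[1, 1, 1, 1, 1, 1],
  travel=[
    [-0.009, 0, 0.005],
    [-0.018, 0, 0.01],
    [-0.026, 0, 0.015],
    [-0.03, 0, 0.0175],
    [-0.032, 0, 0.0187],
    [-0.032, 0, 0.0187],
  ],
  dr=[
    [0, 0, 0],
    [0, 0, 0],
    [0, 0, 0],
    [0, 0, 0],
    [0, 0, 0],
    [0, 0, 0],
  ],
)

```text
time: 20.13
tool_pos: [0.3921, -0.2493, 0.0592]
tool_rot: [-3.139, -1.048, 1.082]
contact_force: [0.5, 1.0, -0.7]
opening: 0.0393
grip_force: 30.0
```

>>> arm_command(
  fingers=[1, 1, 1],
  travel=[
    [-0.0017, 0, 0.001],
    [-0.0034, 0, 0.002],
    [-0.0034, 0, 0.002],
  ],
  dr=[
    [0, 0, 0],
    [0, 0, 0],
    [0, 0, 0],
  ],
)

```text
time: 20.38
tool_pos: [0.3923, -0.2496, 0.0559]
tool_rot: [-3.142, -1.047, 1.084]
contact_force: [0.4, 0.2, -1.1]
opening: 0.0394
grip_force: 30.0
```

>>> arm_command(
  fingers=[1, 1],
  travel=[
    [-0.0017, 0, 0.001],
    [-0.0017, 0, 0.001],
  ],
  dr=[
    [0, 0, 0],
    [0, 0, 0],
  ],
)

```text
time: 20.55
tool_pos: [0.3923, -0.2496, 0.0539]
tool_rot: [3.141, -1.047, 1.085]
contact_force: [-0.4, 0.0, -1.1]
opening: 0.0394
grip_force: 30.0
```

>>> arm_command(
  fingers=[1, 1],
  travel=[
    [-0.0017, 0, 0.001],
    [-0.0017, 0, 0.001],
  ],
  dr=[
    [0, 0, 0],
    [0, 0, 0],
  ],
)

```text
time: 20.72
tool_pos: [0.3924, -0.2496, 0.0521]
tool_rot: [3.141, -1.048, 1.085]
contact_force: [0.8, 0.2, -0.7]
opening: 0.0395
grip_force: 30.0
```

>>> arm_command(
  fingers=[1, 1],
  travel=[
    [-0.0017, 0, 0.001],
    [-0.0017, 0, 0.001],
  ],
  dr=[
    [0, 0, 0],
    [0, 0, 0],
  ],
)

```text
time: 20.88
tool_pos: [0.3924, -0.2494, 0.0521]
tool_rot: [3.139, -1.051, 1.087]
contact_force: [-2.7, -1.2, 11.5]
opening: 0.0396
grip_force: 30.0
```

>>> arm_command(
  fingers=[1, 1],
  travel=[
    [-0.0017, 0, 0.001],
    [-0.0017, 0, 0.001],
  ],
  dr=[
    [0, 0, 0],
    [0, 0, 0],
  ],
)

```text
time: 21.05
tool_pos: [0.3925, -0.2494, 0.0519]
tool_rot: [3.138, -1.054, 1.088]
contact_force: [-5.5, -4.6, 24.1]
opening: 0.0393
grip_force: 30.0
```

>>> arm_command(
  fingers=[1, 1, -0.4, -0.4, -0.4, -0.4, -0.4],
  travel=[
    [0.0025, 0, -0.0015],
    [0.0025, 0, -0.0015],
    [0.0025, 0, -0.0015],
    [0.0025, 0, -0.0015],
    [0.0025, 0, -0.0015],
    [0.0025, 0, -0.0015],
    [0.0025, 0, -0.0015],
  ],
  dr=[
    [0, 0, 0],
    [0, 0, 0],
    [0, 0, 0],
    [0, 0, 0],
    [0, 0, 0],
    [0, 0, 0],
    [0, 0, 0],
  ],
)

```text
time: 21.63
tool_pos: [0.3923, -0.2494, 0.0508]
tool_rot: [-3.141, -1.048, 1.084]
contact_force: [0.1, 0.4, -0.7]
opening: 0.0635
grip_force: 0.0
```

>>> arm_command(
  fingers=[-0.5, -0.5, -0.5, -0.5, -0.5, -0.5, -0.5],
  travel=[
    [0, 0, -0.01],
    [0, 0, -0.03],
    [0, 0, -0.055],
    [0, 0, -0.085],
    [0, 0, -0.12],
    [0, 0, -0.15],
    [0, 0, -0.15],
  ],
  dr=[
    [0, 0, 0],
    [0, 0, 0],
    [0, 0, 0],
    [0, 0, 0],
    [0, 0, 0],
    [0, 0, 0],
    [0, 0, 0],
  ],
)

```text
time: 22.22
tool_pos: [0.3297, -0.3699, 0.1282]
tool_rot: [3.132, -1.041, 1.089]
contact_force: [-0.5, -0.2, 0.6]
opening: 0.069
grip_force: 0.0
```

Run:
```python
from h import *
from plan import *
d=down(62)
plan([(.345,-.34,.26,d*R.from_euler("y",7,degrees=True))])
for n in ("scene","top"):
    W=cloud(read_camera(n)).reshape(-1,3)
    k=(np.hypot(W[:,0]-.385,W[:,1]+.2635)<.05)&(W[:,2]>.098)&(W[:,2]<.115);k=W[k][:,:2];print(n,len(k),k.min(0) if len(k) else 0,k.max(0) if len(k) else 0)
```

```text
travel [0.1306, 0.0001, -0.0376] dr [0.3, -52.6, 0.1] rows>= 7.4
scene 159 [ 0.36357575 -0.28048452] [ 0.40719356 -0.24081112]
top 140 [ 0.36682033 -0.27798771] [ 0.40903106 -0.23914501]
```

The cap top is at z≈0.107 in both views, so the jar is standing free. I raise, come upright and take it again from above.

>>> arm_command(
  fingers=[-0.5, -0.5, -0.5, -0.5, -0.5, -0.5, -0.5, -0.5],
  travel=[
    [0.02, 0, -0.005],
    [0.04, 0, -0.01],
    [0.06, 0, -0.016],
    [0.08, 0, -0.022],
    [0.1, 0, -0.028],
    [0.115, 0, -0.034],
    [0.13, 0, -0.038],
    [0.13, 0, -0.038],
  ],
  dr=[
    [0, -6, 0],
    [0, -12, 0],
    [0, -19, 0],
    [0, -26, 0],
    [0, -33, 0],
    [0, -40, 0],
    [0, -47, 0],
    [0, -52.5, 0],
  ],
)

```text
time: 22.98
tool_pos: [0.3478, -0.3352, 0.261]
tool_rot: [3.136, -0.123, 1.087]
contact_force: [0.5, -0.7, -0.2]
opening: 0.069
grip_force: 0.0
```

Run:
```python
from h import *
from plan import *
plan([(.387,-.2596,.18,62)])
from scipy.optimize import least_squares
for n in ("scene","top"):
    W=cloud(read_camera(n)).reshape(-1,3)
    k=(np.hypot(W[:,0]-.387,W[:,1]+.2596)<.033)&(W[:,2]>.015)&(W[:,2]<.09);b=W[k][:,:2]
    def f(p):
        d=b-p[:2];c,s=np.cos(p[2]),np.sin(p[2]);return np.abs(d@np.array([[c,-s],[s,c]])).max(1)-.02
    r=least_squares(f,[.387,-.2596,np.radians(62)],loss="soft_l1",f_scale=.002,x_scale=[.01,.01,.2]);print(n,len(b),r.x[:2],np.degrees(r.x[2]),r.cost)
```

```text
travel [0.0746, -0.001, 0.0909] dr [0.3, -7.1, 0.3] rows>= 2.8
scene 327 [ 0.38820676 -0.26051393] 65.04783632707425 0.0003375751101627082
top 20 [ 0.39296446 -0.2613437 ] 66.07128462793935 1.0667889477663695e-05
```

>>> arm_command(
  fingers=[-0.5, -0.5, -0.5, -0.5, -0.5, -0.5, -0.5],
  travel=[
    [0.02, 0, 0.01],
    [0.045, 0, 0.035],
    [0.07, -0.001, 0.065],
    [0.075, -0.001, 0.09],
    [0.075, -0.001, 0.09],
    [0.075, -0.001, 0.09],
    [0.075, -0.001, 0.09],
  ],
  dr=[
    [0, -4, 0],
    [0, -7, 0],
    [0.3, -7, 0],
    [0.3, -7, 0],
    [0.3, -7, 0],
    [0.3, -7, 0],
    [0.3, -7, 0],
  ],
)

```text
time: 23.67
tool_pos: [0.3858, -0.2605, 0.1785]
tool_rot: [-3.136, -0.009, 1.084]
contact_force: [-0.2, 0.8, 0.5]
opening: 0.0693
grip_force: 0.0
```

Run:
```python
from plan import *
plan([(.3875,-.2603,.047,63)])
```

```text
travel [-0.0002, 0.0022, 0.1315] dr [-0.3, -0.5, -0.9] rows>= 3.2
```

>>> arm_command(
  fingers=[-0.5, -0.5, -0.5, -0.5, -0.5, -0.5, 1, 1],
  travel=[
    [0, 0.002, 0.03],
    [0, 0.002, 0.065],
    [0, 0.002, 0.1],
    [0, 0.002, 0.12],
    [0, 0.002, 0.131],
    [0, 0.002, 0.131],
    [0, 0.002, 0.131],
    [0, 0.002, 0.131],
  ],
  dr=[
    [-0.3, -0.5, -1],
    [-0.3, -0.5, -1],
    [-0.3, -0.5, -1],
    [-0.3, -0.5, -1],
    [-0.3, -0.5, -1],
    [-0.3, -0.5, -1],
    [-0.3, -0.5, -1],
    [-0.3, -0.5, -1],
  ],
)

```text
time: 24.33
tool_pos: [0.3883, -0.2606, 0.0486]
tool_rot: [3.139, 0.001, 1.101]
contact_force: [0.7, 0.5, 1.1]
opening: 0.0602
grip_force: 0.0
```

>>> arm_command(
  fingers=[1, 1, 1, 1, 1, 1],
  travel=[
    [0, 0, 0],
    [0, 0, 0],
    [0, 0, 0],
    [0, 0, 0],
    [0, 0, 0],
    [0, 0, 0],
  ],
  dr=[
    [0, 0, 0],
    [0, 0, 0],
    [0, 0, 0],
    [0, 0, 0],
    [0, 0, 0],
    [0, 0, 0],
  ],
  squeeze=20,
)

```text
time: 24.83
tool_pos: [0.388, -0.2594, 0.048]
tool_rot: [3.14, 0.0, 1.103]
contact_force: [-1.5, -0.3, 6.6]
opening: 0.0396
grip_force: 20.0
```

Run:
```python
from plan import *
from h import *
W=cloud(read_camera("top")).reshape(-1,3)
d=W[:,:2]-RC;a=np.radians(YA);v=d@[np.cos(a),np.sin(a)];u=d@[np.sin(a),-np.cos(a)]
for c,z0,z1 in ((-.095,.112,.121),(-.052,.121,.13),(-.0095,.112,.121)):
    k=(abs(v-c)<.022)&(abs(u)<.03)&(W[:,2]>z0)&(W[:,2]<z1);print(c,np.percentile(v[k],[2,98]) if k.any() else 0,k.sum())
x,y=slot(.033);print(x,y)
p=(.3875,-.2603)
plan([(*p,.20,62),(x,y,.19,43.1),(x,y,.16,43.1)])
```

```text
-0.095 [-0.11409599 -0.07720211] 64
-0.052 [-0.06809223 -0.03383357] 83
-0.0095 [-0.02784697  0.00865617] 69
0.5651953551284848 -0.33215196546853365
travel [-0.0011, 0.0002, -0.152] dr [0.1, 0.0, 1.2] rows>= 3.6
travel [0.02, 0.1906, 0.01] dr [0.0, -0.0, 18.9] rows>= 4.6
travel [0.0, -0.0, 0.03] dr [0.0, 0.0, 0.0] rows>= 0.7
```

>>> arm_command(
  fingers=[1, 1, 1, 1, 1, 1],
  travel=[
    [0, 0, -0.01],
    [0, 0, -0.04],
    [0, 0, -0.08],
    [0, 0, -0.12],
    [0, 0, -0.15],
    [0, 0, -0.152],
  ],
  dr=[
    [0, 0, 0],
    [0, 0, 0],
    [0, 0, 0],
    [0, 0, 0],
    [0, 0, 0],
    [0, 0, 0],
  ],
)

```text
time: 25.38
tool_pos: [0.3898, -0.2608, 0.205]
tool_rot: [3.131, 0.003, 1.103]
contact_force: [1.1, -1.9, -0.3]
opening: 0.0397
grip_force: 19.9
```

>>> arm_command(
  fingers=[1, 1, 1, 1, 1, 1, 1, 1],
  travel=[
    [0.002, 0.02, 0],
    [0.006, 0.055, 0],
    [0.01, 0.09, 0],
    [0.014, 0.125, 0.003],
    [0.017, 0.16, 0.006],
    [0.019, 0.182, 0.01],
    [0.02, 0.19, 0.01],
    [0.02, 0.19, 0.01],
  ],
  dr=[
    [0, 0, 3],
    [0, 0, 7],
    [0, 0, 11],
    [0, 0, 15],
    [0, 0, 19],
    [0, 0, 20],
    [0, 0, 20],
    [0, 0, 20],
  ],
)

```text
time: 26.05
tool_pos: [0.5672, -0.3269, 0.1867]
tool_rot: [-3.139, 0.0, 0.754]
contact_force: [-0.4, 0.2, -0.8]
opening: 0.0397
grip_force: 19.9
```

>>> arm_command(
  fingers=[1, 1, 1],
  travel=[
    [0, 0, 0.015],
    [0, 0, 0.03],
    [0, 0, 0.03],
  ],
  dr=[
    [0, 0, 0],
    [0, 0, 0],
    [0, 0, 0],
  ],
)

```text
time: 26.3
tool_pos: [0.5639, -0.3255, 0.1556]
tool_rot: [-3.135, 0.001, 0.753]
contact_force: [-1.4, -0.2, -1.8]
opening: 0.0392
grip_force: 19.9
```

Run:
```python
from plan import *
x,y=slot(.033)
plan([(x,y,.103,43.1)])
```

```text
travel [-0.0035, 0.006, 0.0525] dr [-0.4, 0.1, 0.1] rows>= 1.3
```

>>> arm_command(
  fingers=[1, 1, 1, 1, 1, 1, 1],
  travel=[
    [-0.003, 0.005, 0],
    [-0.003, 0.005, 0.01],
    [-0.003, 0.005, 0.03],
    [-0.003, 0.005, 0.052],
    [-0.003, 0.005, 0.052],
    [-0.003, 0.005, 0.052],
    [-0.003, 0.005, 0.052],
  ],
  dr=[
    [0, 0, 0],
    [0, 0, 0],
    [0, 0, 0],
    [0, 0, 0],
    [0, 0, 0],
    [0, 0, 0],
    [0, 0, 0],
  ],
)

```text
time: 26.88
tool_pos: [0.568, -0.3333, 0.1086]
tool_rot: [3.139, -0.001, 0.753]
contact_force: [-0.2, -0.7, -1.2]
opening: 0.0397
grip_force: 19.9
```

Run:
```python
from plan import *
x,y=slot(.033)
plan([(x,y,.0655,43.1)])
```

```text
travel [-0.0013, -0.0028, 0.0431] dr [0.1, -0.0, 0.1] rows>= 1.0
```

>>> arm_command(
  fingers=[1, 1, 1, 1],
  travel=[
    [-0.001, -0.0028, 0],
    [-0.001, -0.0028, 0.002],
    [-0.001, -0.0028, 0.004],
    [-0.001, -0.0028, 0.004],
  ],
  dr=[
    [0, 0, 0],
    [0, 0, 0],
    [0, 0, 0],
    [0, 0, 0],
  ],
)

```text
time: 27.22
tool_pos: [0.5647, -0.3313, 0.1034]
tool_rot: [3.141, -0.0, 0.753]
contact_force: [0.3, 0.2, -0.2]
opening: 0.0396
grip_force: 19.9
```

>>> arm_command(
  fingers=[1, 1, 1, 1, 1, 1, 1],
  travel=[
    [0, 0, 0.01],
    [0, 0, 0.02],
    [0, 0, 0.03],
    [0, 0, 0.035],
    [0, 0, 0.039],
    [0, 0, 0.039],
    [0, 0, 0.039],
  ],
  dr=[
    [0, 0, 0],
    [0, 0, 0],
    [0, 0, 0],
    [0, 0, 0],
    [0, 0, 0],
    [0, 0, 0],
    [0, 0, 0],
  ],
)

```text
time: 27.8
tool_pos: [0.5648, -0.3313, 0.0639]
tool_rot: [-3.142, -0.0, 0.753]
contact_force: [0.1, -0.7, -1.6]
opening: 0.0396
grip_force: 20.0
```

Run:
```python
from plan import *
x,y=slot(.033)
plan([(x,y,.0655,43.1)])
```

```text
travel [-0.0003, 0.0009, -0.0016] dr [-0.0, -0.0, 0.1] rows>= 0.0
```

>>> arm_command(
  fingers=[-0.4, -0.4, -0.4, -0.4, -0.4, -0.4, -0.4, -0.4],
  travel=[
    [0, 0, 0],
    [0, 0, 0],
    [0, 0, 0],
    [0, 0, -0.02],
    [0, 0, -0.05],
    [0, 0, -0.08],
    [0, 0, -0.105],
    [0, 0, -0.105],
  ],
  dr=[
    [0, 0, 0],
    [0, 0, 0],
    [0, 0, 0],
    [0, 0, 0],
    [0, 0, 0],
    [0, 0, 0],
    [0, 0, 0],
    [0, 0, 0],
  ],
)

```text
time: 28.47
tool_pos: [0.5671, -0.333, 0.1757]
tool_rot: [3.131, -0.002, 0.753]
contact_force: [0.9, -1.3, 1.7]
opening: 0.064
grip_force: 0.0
```

Run:
```python
from plan import *
from h import *
a=np.radians(YA)
for n,Q in (("top0",np.load("W.npy")),("sc0",np.load("W2.npy")),("top",cloud(read_camera("top"))),("sc",cloud(read_camera("scene")))):
    W=Q.reshape(-1,3);d=W[:,:2]-RC;v=d@[np.cos(a),np.sin(a)];u=d@[np.sin(a),-np.cos(a)]
    k=(v>.08)&(v<.14)&(abs(u)<.03)&(W[:,2]>.099)&(W[:,2]<.112);
    if k.sum()>3: print(n,"stop v",np.percentile(v[k],[2,50,98]).round(4),"u",np.percentile(u[k],[2,98]).round(4),k.sum())
    k=(v>.117)&(v<.145)&(abs(u)<.04)&(W[:,2]>.065)&(W[:,2]<.075);
    if k.sum()>3: print(n,"board v",np.percentile(v[k],[2,50,98]).round(4),k.sum())
x,y=slot(.108);plan([(x,y,.17,43.1),(x,y,.077,43.1)])
```

```text
top0 stop v [0.0972 0.1042 0.1114] u [-0.0223  0.0212] 55
top0 board v [0.1227 0.1281 0.1346] 71
sc0 stop v [0.0937 0.0994 0.1084] u [-0.0201  0.0194] 55
sc0 board v [0.118  0.1229 0.129 ] 31
top board v [0.1225 0.1287 0.1334] 62
sc stop v [0.093  0.0996 0.1082] u [-0.0199  0.0206] 48
sc board v [0.1196 0.1239 0.1302] 28
travel [0.0747, 0.0005, 0.0003] dr [0.1, -0.0, 0.1] rows>= 1.8
travel [0.0, -0.0, 0.093] dr [0.0, 0.0, 0.0] rows>= 2.2
```

Run:
```python
from plan import *
import numpy as np
a=np.radians(YA)
for f in ("W.npy","W2.npy"):
    W=np.load(f).reshape(-1,3);d=W[:,:2]-RC;v=d@[np.cos(a),np.sin(a)];u=d@[np.sin(a),-np.cos(a)]
    k=(v>.05)&(v<.2)&(abs(u)<.13)&(W[:,2]>.06)&(W[:,2]<.3)&~((abs(u)<.042)&(v<.136))
    print(f,k.sum(),np.percentile(np.c_[u[k],v[k],W[k][:,2]],[1,99],axis=0).round(3))
x,y=slot(.1036);plan([(x,y,.13,43.1),(x,y,.076,43.1)])
```

```text
W.npy 424 [[0.063 0.141 0.062]
 [0.129 0.199 0.116]]
W2.npy 490 [[0.066 0.137 0.062]
 [0.129 0.198 0.111]]
travel [0.0702, 0.0004, 0.0403] dr [0.1, -0.0, 0.1] rows>= 1.9
travel [0.0, -0.0, 0.054] dr [0.0, 0.0, 0.0] rows>= 1.3
```

>>> arm_command(
  fingers=[-0.5, -0.5, -0.5, -0.5, -0.5, -0.5],
  travel=[
    [0.02, 0, 0],
    [0.05, 0, 0],
    [0.07, 0, 0.01],
    [0.07, 0, 0.03],
    [0.07, 0, 0.04],
    [0.07, 0, 0.04],
  ],
  dr=[
    [0, 0, 0],
    [0, 0, 0],
    [0, 0, 0],
    [0, 0, 0],
    [0, 0, 0],
    [0, 0, 0],
  ],
)

```text
time: 29.07
tool_pos: [0.6136, -0.2822, 0.1244]
tool_rot: [-3.133, 0.002, 0.754]
contact_force: [0.0, -0.9, -0.9]
opening: 0.0689
grip_force: 0.0
```

>>> arm_command(
  fingers=[-0.5, -0.5, -0.5],
  travel=[
    [0, 0, 0],
    [0, 0, 0],
    [0, 0, 0],
  ],
  dr=[
    [0, 0, 0],
    [0, 0, 0],
    [0, 0, 0],
  ],
)

```text
time: 29.32
tool_pos: [0.6159, -0.2844, 0.1303]
tool_rot: [3.14, -0.001, 0.752]
contact_force: [-0.9, 0.1, 0.4]
opening: 0.0683
grip_force: 0.0
```

Run:
```python
from plan import *
from h import *
c=read_camera("scene");cv2.imwrite("pics/p5.png",cv2.resize(c["color"][200:320,330:460],(650,600),interpolation=cv2.INTER_CUBIC))
x,y=slot(.1036);plan([(x,y,.076,43.1)])
```

```text
travel [0.0008, 0.0002, 0.0543] dr [0.1, -0.0, 0.0] rows>= 1.3
```

View pics/p5.png

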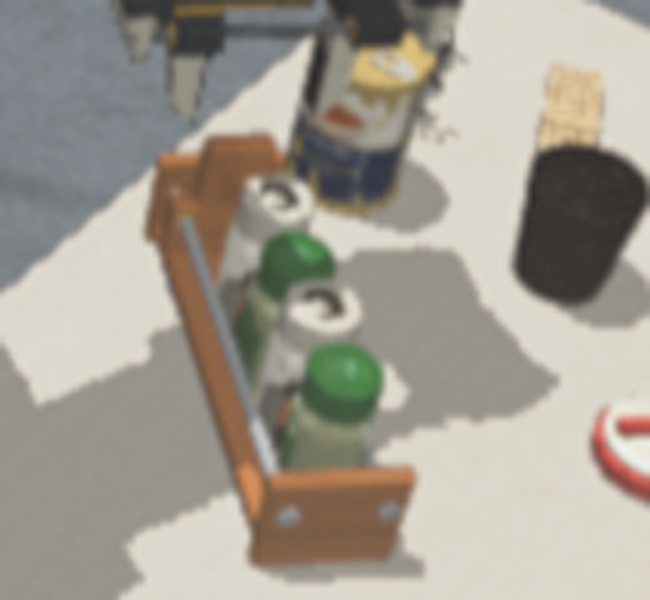

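All four jars stand in the rack, with caps at (345,380), (325,305), (295,260) and (275,200). The stop is at (240,165). I lower onto it and grip.

>>> arm_command(
  fingers=[-0.5, -0.5, -0.5, -0.5, 1, 1, 1, 1],
  travel=[
    [0.001, 0, 0.02],
    [0.001, 0, 0.04],
    [0.001, 0, 0.054],
    [0.001, 0, 0.054],
    [0.001, 0, 0.054],
    [0.001, 0, 0.054],
    [0.001, 0, 0.054],
    [0.001, 0, 0.054],
  ],
  dr=[
    [0, 0, 0],
    [0, 0, 0],
    [0, 0, 0],
    [0, 0, 0],
    [0, 0, 0],
    [0, 0, 0],
    [0, 0, 0],
    [0, 0, 0],
  ],
)

```text
time: 30.03
tool_pos: [0.6172, -0.2832, 0.0767]
tool_rot: [3.139, -0.001, 0.753]
contact_force: [-0.2, -0.5, -0.1]
opening: 0.0468
grip_force: 0.0
```

>>> arm_command(
  fingers=[1, 1, 1, 1],
  travel=[
    [0, 0, 0],
    [0, 0, 0],
    [0, 0, 0],
    [0, 0, 0],
  ],
  dr=[
    [0, 0, 0],
    [0, 0, 0],
    [0, 0, 0],
    [0, 0, 0],
  ],
)

```text
time: 30.37
tool_pos: [0.6175, -0.2836, 0.0766]
tool_rot: [3.138, -0.001, 0.753]
contact_force: [2.3, -2.4, 5.8]
opening: 0.0437
grip_force: 20.0
```

>>> arm_command(
  fingers=[1, 1, 1, 1, 1, 1, 1, 1],
  travel=[
    [-0.003, 0, 0],
    [-0.008, 0, 0],
    [-0.014, 0, 0],
    [-0.02, 0, 0],
    [-0.026, 0, 0],
    [-0.032, 0, 0],
    [-0.037, 0, 0],
    [-0.04, 0, 0],
  ],
  dr=[
    [0, 0, 0],
    [0, 0, 0],
    [0, 0, 0],
    [0, 0, 0],
    [0, 0, 0],
    [0, 0, 0],
    [0, 0, 0],
    [0, 0, 0],
  ],
)

```text
time: 31.03
tool_pos: [0.5882, -0.3109, 0.0766]
tool_rot: [3.138, -0.001, 0.753]
contact_force: [3.0, -1.2, 5.7]
opening: 0.0437
grip_force: 20.0
```

>>> arm_command(
  fingers=[1, 1, 1, 1, 1, 1, 1, 1],
  travel=[
    [-0.001, 0, 0],
    [-0.002, 0, 0],
    [-0.003, 0, 0],
    [-0.004, 0, 0],
    [-0.005, 0, 0],
    [-0.006, 0, 0],
    [-0.007, 0, 0],
    [-0.008, 0, 0],
  ],
  dr=[
    [0, 0, 0],
    [0, 0, 0],
    [0, 0, 0],
    [0, 0, 0],
    [0, 0, 0],
    [0, 0, 0],
    [0, 0, 0],
    [0, 0, 0],
  ],
)

```text
time: 31.7
tool_pos: [0.5829, -0.3158, 0.0766]
tool_rot: [3.138, -0.002, 0.753]
contact_force: [3.8, -1.9, 5.8]
opening: 0.0439
grip_force: 20.0
```

Run:
```python
from plan import *
o=observe();a=np.radians(YA);y=np.array([np.cos(a),np.sin(a)]);print("v",(np.array(o["tool_pos"])[:2]-RC)@y,"F",np.array(o["contact_force"])[:2]@y)
```

```text
v 0.05708196963216351 F 1.4697900992406785
```

>>> arm_command(
  fingers=[1, 1, 1, 1, 1, 1],
  travel=[
    [-0.0007, 0, 0],
    [-0.0014, 0, 0],
    [-0.002, 0, 0],
    [-0.0027, 0, 0],
    [-0.0034, 0, 0],
    [-0.004, 0, 0],
  ],
  dr=[
    [0, 0, 0],
    [0, 0, 0],
    [0, 0, 0],
    [0, 0, 0],
    [0, 0, 0],
    [0, 0, 0],
  ],
)

```text
time: 32.2
tool_pos: [0.5802, -0.3182, 0.0766]
tool_rot: [3.138, -0.002, 0.753]
contact_force: [6.7, 0.7, 6.2]
opening: 0.044
grip_force: 20.0
```

>>> arm_command(
  fingers=[1, 1, 1],
  travel=[
    [-0.0007, 0, 0],
    [-0.0014, 0, 0],
    [-0.0014, 0, 0],
  ],
  dr=[
    [0, 0, 0],
    [0, 0, 0],
    [0, 0, 0],
  ],
)

```text
time: 32.45
tool_pos: [0.5801, -0.3183, 0.0766]
tool_rot: [3.138, -0.004, 0.753]
contact_force: [8.4, 4.3, 4.3]
opening: 0.0441
grip_force: 20.0
```

Run:
```python
from plan import *
from h import *
o=observe();a=np.radians(YA);y=np.array([np.cos(a),np.sin(a)]);print("v",(np.array(o["tool_pos"])[:2]-RC)@y,"F",np.array(o["contact_force"])[:2]@y)
W=cloud(read_camera("scene")).reshape(-1,3);d=W[:,:2]-RC;v=d@y
u=d@[np.sin(a),-np.cos(a)]
k=(abs(u)<.03)&(W[:,2]>.112)&(W[:,2]<.121)&(v<-.07)&(v>-.13);print(np.percentile(v[k],[2,98]))
```

```text
v 0.053359672413382825 F 9.092828081263054
[-0.11731745 -0.0727758 ]
```

>>> arm_command(
  fingers=[1, 1, 1, 1],
  travel=[
    [-0.0007, 0, 0],
    [-0.0014, 0, 0],
    [-0.002, 0, 0],
    [-0.002, 0, 0],
  ],
  dr=[
    [0, 0, 0],
    [0, 0, 0],
    [0, 0, 0],
    [0, 0, 0],
  ],
)

```text
time: 32.83
tool_pos: [0.58, -0.3184, 0.0766]
tool_rot: [3.137, -0.007, 0.754]
contact_force: [13.2, 6.9, 4.6]
opening: 0.0438
grip_force: 20.0
```

Run:
```python
from plan import *
from h import *
o=observe();a=np.radians(YA);y=np.array([np.cos(a),np.sin(a)]);print("v",(np.array(o["tool_pos"])[:2]-RC)@y,"F",np.array(o["contact_force"])[:2]@y)
for n in ("scene","top"):
    c=read_camera(n);W=cloud(c).reshape(-1,3);d=W[:,:2]-RC;v=d@y;u=d@[np.sin(a),-np.cos(a)]
    for q,lo,hi in ((-.098,.112,.121),(-.0575,.121,.13),(-.017,.112,.1205)):
        k=(abs(u)<.022)&(W[:,2]>lo)&(W[:,2]<hi)&(abs(v-q)<.022);
        if k.sum()>5: print(n,q,np.percentile(v[k],[2,50,98]).round(4),k.sum())
    k=(abs(u)<.035)&(W[:,2]>.065)&(W[:,2]<.075)&(v<-.118)&(v>-.145);print("board",np.median(v[k]),k.sum())
    if n=="scene": cv2.imwrite("pics/p6.png",cv2.resize(c["color"][200:320,330:460],(650,600),interpolation=cv2.INTER_CUBIC))
```

```text
v 0.05315278205314129 F 14.363274723696346
scene -0.098 [-0.1174 -0.0998 -0.0785] 156
scene -0.0575 [-0.0752 -0.0589 -0.0395] 108
scene -0.017 [-0.0327 -0.0163  0.0035] 116
board -0.12618080214640437 102
top -0.098 [-0.1146 -0.0974 -0.0799] 87
top -0.0575 [-0.073  -0.054  -0.0376] 89
top -0.017 [-0.0371 -0.0268 -0.02  ] 34
board -0.12454988355034755 56
```

View pics/p6.png

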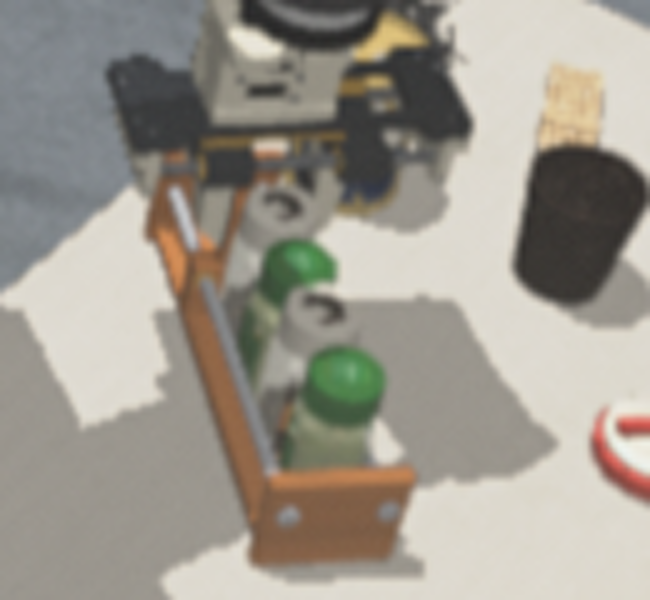

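The row is closed: the last 2 mm of command produced no motion while the force rose to 14 N, and the caps stand at a 40.5 mm pitch against the board. I ease the load, release and withdraw.

>>> arm_command(
  fingers=[1, 1, 1, 1],
  travel=[
    [0.001, 0, 0],
    [0.002, 0, 0],
    [0.003, 0, 0],
    [0.003, 0, 0],
  ],
  dr=[
    [0, 0, 0],
    [0, 0, 0],
    [0, 0, 0],
    [0, 0, 0],
  ],
)

```text
time: 33.27
tool_pos: [0.5802, -0.3183, 0.0766]
tool_rot: [3.138, -0.002, 0.754]
contact_force: [5.7, 0.6, 5.4]
opening: 0.044
grip_force: 20.0
```

>>> arm_command(
  fingers=[-0.4, -0.4, -0.4, -0.4, -0.4],
  travel=[
    [0, 0, 0],
    [0, 0, 0],
    [0, 0, 0],
    [0, 0, 0],
    [0, 0, 0],
  ],
  dr=[
    [0, 0, 0],
    [0, 0, 0],
    [0, 0, 0],
    [0, 0, 0],
    [0, 0, 0],
  ],
)

```text
time: 33.68
tool_pos: [0.5779, -0.3185, 0.0747]
tool_rot: [-3.14, 0.0, 0.753]
contact_force: [-0.4, 0.5, 0.1]
opening: 0.0636
grip_force: 0.0
```

>>> arm_command(
  fingers=[-0.4, -0.4, -0.4, -0.4, -0.4, -0.4, -0.4, -0.4],
  travel=[
    [0, 0, -0.02],
    [0, 0, -0.05],
    [0, 0, -0.08],
    [0, 0, -0.11],
    [0, -0.04, -0.15],
    [0, -0.08, -0.15],
    [0, -0.12, -0.15],
    [0, -0.12, -0.15],
  ],
  dr=[
    [0, 0, 0],
    [0, 0, 0],
    [0, 0, 0],
    [0, 0, 0],
    [0, 0, 0],
    [0, 0, 0],
    [0, 0, 0],
    [0, 0, 0],
  ],
)

```text
time: 34.35
tool_pos: [0.4917, -0.2265, 0.2253]
tool_rot: [-3.137, 0.001, 0.755]
contact_force: [0.7, -0.2, -0.4]
opening: 0.0644
grip_force: 0.0
```

>>> arm_command(
  fingers=[-0.4, -0.4, -0.4],
  travel=[
    [0, -0.03, 0],
    [0, -0.06, 0],
    [0, -0.06, 0],
  ],
  dr=[
    [0, 0, 0],
    [0, 0, 0],
    [0, 0, 0],
  ],
)

```text
time: 34.6
tool_pos: [0.4518, -0.1838, 0.225]
tool_rot: [-3.137, 0.001, 0.755]
contact_force: [0.9, 0.6, 0.5]
opening: 0.0642
grip_force: 0.0
```

Run:
```python
from plan import *
from h import *
a=np.radians(YA);y=np.array([np.cos(a),np.sin(a)])
ims=[]
for n in ("scene","top"):
    c=read_camera(n);W=cloud(c).reshape(-1,3);d=W[:,:2]-RC;v=d@y;u=d@[np.sin(a),-np.cos(a)]
    for q,lo,hi in ((-.098,.112,.121),(-.0575,.121,.13),(-.017,.112,.1205),(.023,.121,.13),(.05,.099,.109)):
        w=.022 if q<.04 else .016
        k=(abs(u)<.022)&(W[:,2]>lo)&(W[:,2]<hi)&(abs(v-q)<w)
        if k.sum()>5: print(n,q,np.percentile(v[k],[2,50,98]).round(4),k.sum())
    s=c["color"][200:320,330:460] if n=="scene" else c["color"][130:250,310:440]
    ims.append(cv2.resize(s,(400,370),interpolation=cv2.INTER_CUBIC))
cv2.imwrite("pics/p7.png",np.hstack(ims))
```

```text
scene -0.098 [-0.1182 -0.1004 -0.079 ] 154
scene -0.0575 [-0.0748 -0.0574 -0.039 ] 120
scene -0.017 [-0.0339 -0.0165  0.0026] 114
scene 0.023 [0.0036 0.0213 0.0408] 98
scene 0.05 [0.0433 0.0514 0.0565] 14
top -0.098 [-0.1142 -0.0986 -0.0787] 80
top -0.0575 [-0.0738 -0.057  -0.0379] 94
top -0.017 [-0.0332 -0.0162  0.0037] 78
top 0.023 [0.0021 0.008  0.0128] 10
```

View pics/p7.png

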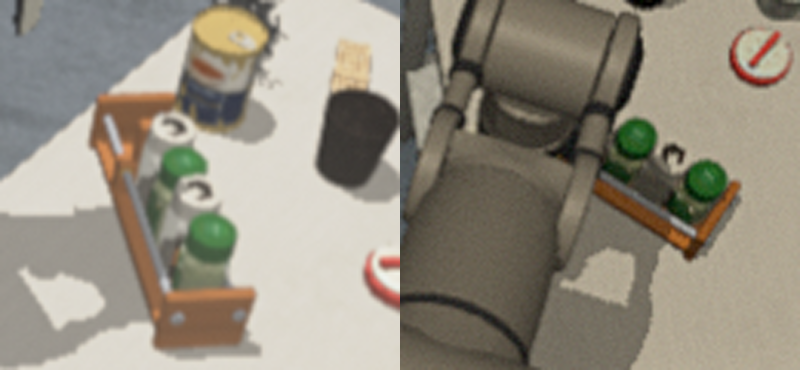

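All four jars stand upright and close together at a 40.5 mm pitch. The stop sits against the last one and the gripper is clear.

```bash
python3 -c "
from cell import *
print(hand_in())"
```

```text
the job is handed in; nothing more can be done
None
```

The three loose jars are back in the rack upright in one row with the fourth, the fallen one having been stood up and released before I took it again from above; the stop is closed against the last jar, and the job was handed in at about 35 s.

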